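Load a sample vial into the bench vial reader

ROBOT

A 6-joint arm with a two-finger parallel gripper is mounted at the origin on a cart in front of the work surface, level with it; the furniture and walls round the work are solid. World frame = base frame: x ahead of the robot, y to its left, z up, the work surface at z = 0. Lengths are in mm, angles in rad, forces in N, time in s.
With the tool pointing down it reaches from about 275 to 750 mm from the base axis. Payload 10.2 kg.
Tool frame: the origin (TCP) lies at the very end of the fingers, on their centre line; the grasp point (between the pads) lies 19 mm behind it; z points along the fingers, y is the direction in which the jaws open and shut (so a half turn about z gives the same grasp; the last joint's range is limited). The gripper opens to 85 mm and grips with 20 to 120 N. Pads are 22 mm wide; open, the fingers measure 114 mm over their backs; the gripper's body (76 mm by 85 mm) begins 54 mm behind the grasp point. The pads swing forward as they close: fully open they stand 13 mm farther back than shut.
Start: joints at [1.116, 0.313, 1.498, -0, 1.331, -0.223], TCP at [120.621, 510.961, 202.594] pointing down, gripper open.
Joint ranges: [-2.94, 2.94], [-0.97, 2.17], [0.19, 2.56], [-1.23, 4.37], [0.02, 3.11], [-2.88, 2.88]. Speed limits (rad/s): [2.39, 2.39, 3.01, 3.14, 3.14, 3.14].

INTERFACE

Orientations are given as a unit quaternion [w, x, y, z].
In Python, from rig import * gives the robot as it stands. The module is installed in compiled form; this text tells all that it offers.
- The arm moves only by the shell command python3 -m crank 'ROWS' [FORCE]. ROWS is a JSON object of lists of equal length, an entry for each row: "dp": the shift along the world's x, y, z in cm, a list of three; "delta_rot": the turn, a rotation vector about the world's x, y, z in degrees, a list of three; "claw": the closure in counts, from 0 (fully open) to 255 (shut). A call has 1 to 10 rows; each row shifts and turns the commanded pose from where the row before left it; what a row does not reach is not made up. A row lasts 1/10 s, in which the tool goes at most 50 mm and 8.59 degrees, less where a joint would pass 70% of its speed; a pose out of reach is approached as far as the arm can. A call is refused whole if a number of a shift passes 5 or a number of a turn 8.59, either way. A call with a gripper value outside its range is refused whole. The fingers move at their own pace and stop on an object; FORCE is the grip in N (left out, the last holds). Time passes only in rows, so rows that do not move let the fingers close. It gives the time, the measured TCP pose, the force and the opening at its end, in the units of the state.
- sense(): the state, without advancing time (a new reading comes with each control period).
- capture(name): name is "scene" or "top" or "wrist"; returns (picture, depth): 384x512x3 uint8, red, green, blue; 384x512 float32, mm along the optical axis (not along the pixel's ray), 0 where there is no reading.
- camera_model(name): a dict with "fx", "fy", "cx", "cy" (pixels), "cam_to_world" (4x4, takes a point from camera to world coordinates); the wrist camera has in their place "T_tool_cam" (4x4, takes a point from camera to tool coordinates, whose origin is the TCP and whose axes are the flange's). Camera axes: x right, y up, looking along -z (the intrinsics and any distortion apply to the point x, -y, -z); pixel columns grow to the right and rows downward; lengths in mm; the calibration is good to about 2 mm. A picture is of the moment at which its call begins: read the wrist's pose just before it. camera_model takes no time and is no camera call.
- finish_job(): hands the job in, once; it reports no verdict.
Trained networks look in the newest picture that a camera, given by its name, has taken for a name from the list of things; names that differ only in an ending like _2 or _b are one class to them, and where a whole thing is asked for, a point or a joint stands for the part that bears it (a point fixed in the world has none). Each returns a list of dicts, best first, with "p" (0 to 1); they miss things now and then, are a little off and sometimes report something else, mostly with a low value. They report only what shows in the picture. A call takes as long as a camera call. They do not tell look-alikes from the thing itself.
- boxes_of(camera, target): "centre" ([column, row] in pixels, amid what is visible of it).
- masks_of(camera, target): "region" (384x512 bool, what is visible of it) and "centre" ([column, row] in pixels, amid what is visible of it).
- pinpoint(camera, target): "centre" ([column, row] in pixels: a listed point, or the origin of a listed thing).
The state is a dict: "time_s": time; "joints": joint angles; "dq": joint speeds; "tau": joint torques, N m; "eef_pos": TCP position; "ee_rot": TCP orientation; "force": force on the tool from outside, world axes, zero at the start; "wrist_torque": the same for the moment, N m; "grip_width": opening from 0.0 (shut) to 1.0 (fully open).
Only numpy, scipy, OpenCV 4.12 (cv2) and the standard library are available. Lean on these libraries where they do the work, as an engineer would, in place of code of your own. Each camera call takes 0.05 s, during which the arm holds its last target.

TASK

Load the blue-capped vial into the white bench reader: press the orange thumb key down until its sprung slate-grey lid pops open by itself, stand the vial gently upright in the round well, let go, and then swing the lid over and press it until it snaps shut and stays shut. The key and the lid are light plastic, so feel your way and never push either with more than 20 N, and leave the other two vials standing where they are.

Things in the scene. Friction and masses are not known exactly. Their poses are not given: they have to be found in the camera images.
- reader: white and grey bench instrument fixed to the worktop, 170 (x) x 120 (y) x 52 mm high; origin under its middle; its front, with the orange key, faces its own -x, the lid hinge is along its own y at the back. The front 50 mm is a lower deck (36 mm high) with a small display and three dummy dots beside the key; the middle deck under the lid is 50 mm high. A small black catch tower, 30 mm wide and 76 mm high, stands on the middle at own x = -34 to -26 mm, just in front of the lid
- key_spot (a point): point on the reader's front deck (36 mm above the worktop) under the middle of the orange thumb key, at own x = -60 mm of the reader; axes as the reader's. The key is a 28 x 30 mm pad whose top, unpressed, stands anywhere from 11 to 20 mm above this point: it differs from start to start and is not measured, so find it by touch
- latch_key (a joint): how far the orange thumb key is pressed down, m: 0 = up, 0.008 = against its firm stop. It springs back; it takes about 1.5 N to start and 4 to 5 N to go right down. The lid is let go at about 0.004 to 0.0065. When the lid is snapped shut the key dips by itself for a moment
- lid (a joint): angle of the slate-grey lid, rad: 0 = shut and caught, 1.75 = popped fully open (held there by a weak spring, 1 to 1.5 N at the front edge). To snap it must be pressed slightly past 0 (to -0.01; padded stop at -0.035): 5 to 10 N near the front edge, least if the push follows the arc of the lid's top (down and towards the front), more if straight down. Not caught, it springs open again
- lid_press (a point): point on the middle of the top of the lid (on the dark rubber patch), 75 mm from the hinge line towards the lid's front edge; moves with the lid. The lid is a hollow cover 84 mm long from hinge to front edge, 66 mm wide, its top 41 mm above its rim; shut, its top is 92 mm above the worktop. The point's own z is the outward normal of the lid's top; its own -x runs from the hinge to the front edge
- reader_hinge (a point): point on the hinge line in the middle of the back of the reader, 51 mm above the worktop, at own x = +70 mm of the reader; axes as the reader's (the hinge runs along y). The open lid stands up from here and leans back a little
- well (a point): centre of the floor of the round well under the lid, 18 mm above the worktop, at own x = +26 mm of the reader; well 30 mm wide, 32 mm deep, with a bevelled mouth, so a seated vial sticks out 34 mm above the deck
- vial_blue: glass sample vial with BLUE screw cap, 27 mm diameter (cap 24 mm), 66 mm high, standing on the worktop; origin at the middle of its foot, z up along it
- vial_black: same kind of vial with BLACK cap, a bystander; origin at the middle of its foot
- vial_white: same kind of vial with WHITE cap, a bystander; origin at the middle of its foot
Not all that is in view belongs to the job. Leave any green or red look-alike of the vial_blue alone.

How it is judged (in metres and radians):
On the way, in this order (a step that is already met when the one before it is completed fails the run):
1. the orange key is pressed while the lid is still down (value of joint latch_key above 0.0015 m and value of joint lid below 0.1 rad), for 0.02 s.
2. the lid has popped open (value of joint lid above 1.35 rad), for 0.2 s.
3. the blue-capped vial stands in the well, let go, with the lid open (horizontal distance between vial_blue and well below 0.004 m and z of vial_blue in the frame of well below 0.004 m and angle between vial_blue's own z axis and vertical below 0.1 rad and contact force between vial_blue and the fingers below 0.05 N and contact force between vial_blue and the arm below 0.05 N and value of joint lid above 1 rad), for 0.2 s.
At the end, for the whole second after the job is handed in: The lid is caught shut (lid angle under 0.02 rad with nothing pressing it), with the blue-capped vial at rest, upright (within 0.1 rad) on the floor of the well (foot within 4 mm of its centre and height) (horizontal distance between vial_blue and well below 0.004 m and z of vial_blue in the frame of well below 0.004 m and angle between vial_blue's own z axis and vertical below 0.1 rad and value of joint lid below 0.02 rad and linear speed of vial_blue below 0.02 m/s); the robot touches nothing.
It fails at once if the key pushed with more than 20 N (contact force between latch_key and the fingers above 20 N or contact force between latch_key and the arm above 20 N).
It fails at once if the lid pushed with more than 20 N (contact force between lid and the fingers above 20 N or contact force between lid and the arm above 20 N).
It fails at once if the blue-capped vial pressed or dropped hard onto the reader (over 25 N) (contact force between vial_blue and reader above 25 N).
It fails at once if another vial moved by more than 15 mm or knocked over (distance of any of vial_black, vial_white from where it was at the start of the episode above 0.015 m or angle between any of vial_black, vial_white's own z axis and vertical above 0.3 rad).
It also fails if it takes over 72 s, if anything falls off the work surface, if the arm or the gripper's body presses on something with over 40 N, if the wrist force passes 120 N, or if a joint passes its speed limit or range.

## Working session

There is one attempt and no reset: what is moved stays moved. The work goes in short steps, Python scripts to look and compute and a shell command to move; the robot and the scene stay as the last step left them, time stands still between calls to the robot, and variables do not carry over. Pictures are saved under pics/ and viewed, and the job is handed in when it is done.

```bash
mkdir -p pics; cat > h.py <<'E'
from rig import *
import numpy as np, cv2
def save(cam,fn):
    im,d=capture(cam); cv2.imwrite('pics/'+fn,im[:,:,::-1].copy()); return im,d
def world(cam,px,d,s=None):
    m=camera_model(cam); c,r=px
    p=np.array([(c-m['cx'])/m['fx']*d, -(r-m['cy'])/m['fy']*d, -d,1])
    return (m['cam_to_world']@p)[:3]
def onplane(cam,px,z):
    a=world(cam,px,1.); b=world(cam,px,2.)
    t=(z-a[2])/(b[2]-a[2]); return a+t*(b-a)
E
python3 - <<'E'
from h import *
s=sense(); print(s)
for c in ['scene','top']:
    im,d=save(c,c+'0.png'); m=camera_model(c); print(c,{k:v for k,v in m.items()})
    for t in ['reader','key_spot','lid_press','reader_hinge','well','vial_blue','vial_black','vial_white']:
        print(t,[(np.round(x['centre']),round(x['p'],2)) for x in pinpoint(c,t)[:3]])
E
```

```text
{'time_s': 0.0, 'joints': array([ 1.11561539e+00,  3.13477768e-01,  1.49846136e+00, -1.46437073e-05,
        1.33098229e+00, -2.23435151e-01]), 'dq': array([-1.57954445e-03,  2.17614153e-03, -1.76194783e-03, -4.95442790e-05,
        3.53492492e-04, -1.24255761e-03]), 'tau': array([ 1.96309537e-05, -4.12260854e+01, -2.59750772e+01, -6.38186020e-05,
        3.99119861e-03, -1.07231114e-05]), 'eef_pos': array([120.47943495, 510.68170687, 202.01175085]), 'ee_rot': array([-2.14424158e-04,  1.15612013e-01,  9.93294227e-01, -6.28870698e-04]), 'force': array([-0.3744726 ,  0.03908279, -0.07868347]), 'wrist_torque': array([ 0.00327831, -0.00365873, -0.00850834]), 'grip_width': 0.9939091306622864}
scene {'fx': 471.8401029171727, 'fy': 471.8401029171727, 'cx': 260.3812598957272, 'cy': 184.11907375446188, 'cam_to_world': array([[-8.82409490e-01,  2.07874918e-01, -4.22068135e-01,
         3.47545085e+01],
       [-4.70309347e-01, -4.14049829e-01,  7.79340655e-01,
         9.76915909e+02],
       [-1.27518641e-02,  8.86200179e-01,  4.63127015e-01,
         6.08880679e+02],
       [ 0.00000000e+00,
[... 662 characters left out ...]
1.71236430e-01,
         3.46932313e+02],
       [-9.99611872e-01, -2.73490627e-02, -5.30412818e-03,
         1.04751406e+02],
       [-9.90711664e-03,  1.71031862e-01,  9.85215688e-01,
         1.08204103e+03],
       [ 0.00000000e+00,  0.00000000e+00,  0.00000000e+00,
         1.00000000e+00]])}
reader [(array([343., 201.]), 0.57)]
key_spot [(array([353., 217.]), 0.62)]
lid_press [(array([351., 191.]), 0.8)]
reader_hinge [(array([341., 171.]), 0.94)]
well [(array([343., 194.]), 0.78)]
vial_blue [(array([173., 245.]), 0.67), (array([213., 247.]), 0.66), (array([214., 212.]), 0.63)]
vial_black [(array([160., 210.]), 0.59), (array([344., 191.]), 0.25)]
vial_white [(array([233., 226.]), 0.41)]
```

View pics/scene0.png

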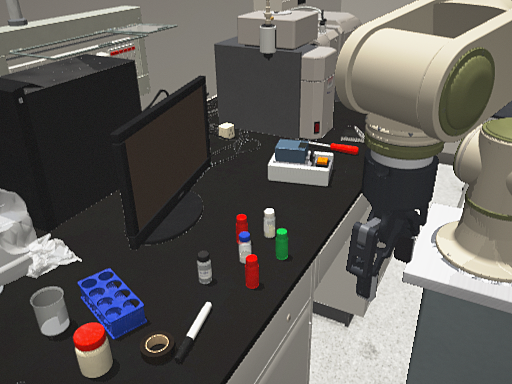

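View pics/top0.png

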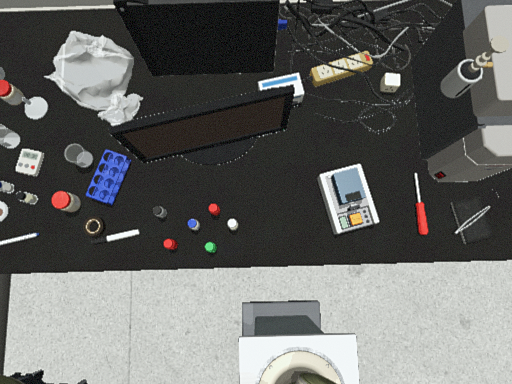

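```bash
python3 - <<'E'
from h import *
P=lambda n,c,px,z: print(n,c,np.round(onplane(c,px,z),1))
for c,k,h,w,b,l in [('scene',(322,166),(278,154),(292,168),[(250,281),(242,239),(281,254)],(300,142)),('top',(353,217),(341,171),(343,194),[(173,245),(213,247),(214,212)],(351,191))]:
    P('key',c,k,36);P('hinge',c,h,51);P('well',c,w,18);P('lidp',c,l,92)
    for x in b:P('bl',c,x,0)
P('blk','scene',(206,278),0);P('wh','scene',(273,237),0)
P('blk','top',(160,210),0);P('wh','top',(233,226),0)
E
```

```text
key scene [ 453.4 -162.4   36. ]
hinge scene [ 586.3 -151.5   51. ]
well scene [ 538.9 -147.1   18. ]
lidp scene [ 526.7 -171.8   92. ]
bl scene [411.3 331.    0. ]
bl scene [500.  209.7   0. ]
bl scene [395.7 221.    0. ]
key top [ 464.2 -164.4   36. ]
hinge top [ 591.3 -136.5   51. ]
well top [ 532.3 -145.5   18. ]
lidp top [ 526.9 -149.7   92. ]
bl top [402.7 338.4   0. ]
bl top [394.1 225.5   0. ]
bl top [493.4 221.8   0. ]
blk scene [495.2 363.5   0. ]
wh scene [440.7 170.3   0. ]
blk top [503.5 376.7   0. ]
wh top [451.9 168.1   0. ]
```

```bash
python3 - <<'E'
from h import *
def cloud(cam,d,mask=None):
    m=camera_model(cam); r,c=np.nonzero((d>0)&(mask if mask is not None else True)); z=d[r,c]
    p=np.stack([(c-m['cx'])/m['fx']*z,-(r-m['cy'])/m['fy']*z,-z,np.ones(len(z))])
    return (m['cam_to_world']@p)[:3].T, r,c
for cam in ['top','scene']:
    im,d=capture(cam)
    mk=masks_of(cam,'reader')[0]['region']
    p,r,c=cloud(cam,d,mk)
    print(cam,'n',len(p), np.histogram(p[:,2],bins=np.arange(-5,110,5)))
    q=p[p[:,2]>10]
    print(cv2.minAreaRect(q[:,:2].astype(np.float32)))
    l=p[(p[:,2]>87)]
    if len(l)>10: print('lid',cv2.minAreaRect(l[:,:2].astype(np.float32)),l.mean(0))
    p,r,c=cloud(cam,d)
    s=(p[:,2]>55)&(p[:,2]<75)&(p[:,1]>120)&(p[:,1]<420)&(p[:,0]>340)&(p[:,0]<560)
    lab=np.zeros(d.shape,np.uint8); lab[r[s],c[s]]=1
    n,L,st,ce=cv2.connectedComponentsWithStats(lab)
    X=np.zeros(d.shape+(3,));X[r,c]=p
    for i in range(1,n):
        if st[i,4]>5: print(ce[i].round(),st[i,4],X[L==i].mean(0).round(1),np.median(im[L==i],0), X[L==i].min(0).round(),X[L==i].max(0).round())
    if cam=='top': cv2.imwrite('pics/topz.png',cv2.resize(im[150:270,140:400,::-1],None,fx=3,fy=3,interpolation=cv2.INTER_CUBIC))
    else: cv2.imwrite('pics/scz.png',cv2.resize(im[120:310,180:350,::-1],None,fx=3,fy=3,interpolation=cv2.INTER_CUBIC))
E
```

```text
top n 2807 (array([ 43,  47,  18,  24,  21,  21,  25, 141, 328,  70, 329, 727,  63,
        25,  31,  36,  34,  22,  77, 658,  67,   0]), array([ -5,   0,   5,  10,  15,  20,  25,  30,  35,  40,  45,  50,  55,
        60,  65,  70,  75,  80,  85,  90,  95, 100, 105]))
((517.0645751953125, -152.58770751953125), (170.25567626953125, 121.72296905517578), 13.524953842163086)
lid ((544.0258178710938, -145.83673095703125), (84.1400375366211, 66.24828338623047), 12.914421081542969) [ 543.56093612 -145.66989285   92.52303516]
[213. 208.] 58 [496.9 217.7  65.4] [243.  83.  78.] [487. 207.  58.] [507. 228.  71.]
[157. 210.] 62 [494.3 369.2  65.1] [70. 72. 69.] [484. 359.  55.] [505. 380.  71.]
[192. 223.] 61 [457.  274.5  65.1] [ 80. 113. 222.] [446. 263.  59.] [467. 285.  70.]
[232. 223.] 60 [454.6 167.2  65.1] [245.  250.5 252. ] [443. 156.  59.] [465. 177.  71.]
[168. 243.] 65 [405.  338.2  65. ] [241.  81.  76.] [394. 328.  56.] [416. 348.  70.]
[209. 246.] 63 [394.  228.2  65.4] [107. 225. 139.] [384. 218.  58.] [405. 240.  70.]
scene n 2168 (array([  5,  45, 100, 102, 108, 104, 107, 134,
[... 277 characters left out ...]
.57157897949219), 13.308198928833008)
lid ((538.0792236328125, -144.66015625), (81.54248809814453, 70.1224136352539), 16.4164981842041) [ 536.62637172 -141.55444677   90.92724539]
[269. 213.] 79 [450.6 169.9  61.9] [247. 247. 236.] [441. 154.  55.] [464. 179.  66.]
[241. 219.] 79 [493.1 221.4  62.4] [214.  22.  15.] [482. 205.  55.] [507. 231.  67.]
[281. 233.] 88 [390.3 232.1  62.2] [ 29. 182.  78.] [380. 215.  55.] [403. 241.  67.]
[244. 236.] 92 [453.3 277.8  62.4] [ 47.5  79.  199. ] [444. 264.  55.] [467. 287.  67.]
[203. 256.] 109 [490.7 372.9  62.2] [56. 58. 55.] [481. 358.  55.] [504. 382.  67.]
[251. 260.] 114 [400.8 341.5  62.3] [246.5  20.5  12.5] [391. 328.  55.] [414. 351.  66.]
```

View pics/topz.png

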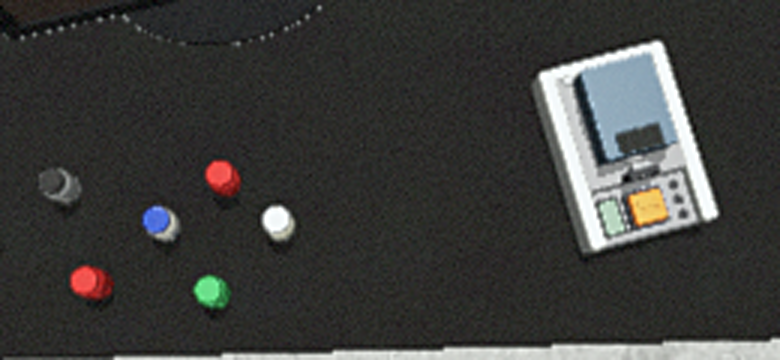

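View pics/scz.png

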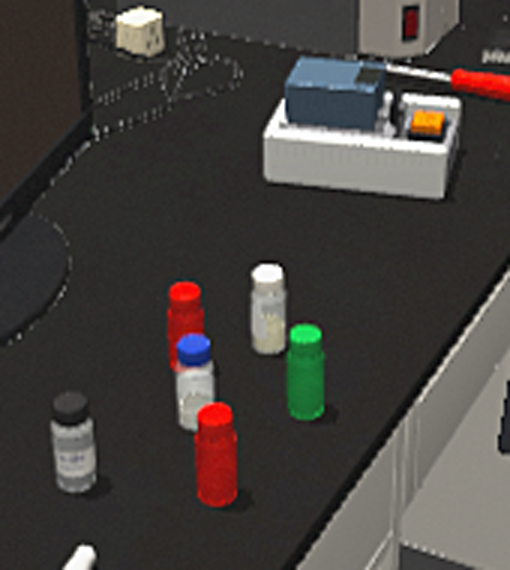

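Both pictures show the reader at the right (top view about 343,200). The blue vial stands at top (192,223) / scene (244,245), among two red vials, one green, one white and one black. First I go to the key with the gripper closed.

```bash
python3 -m crank '{"dp":[[2.1,-4.2,0],[2.1,-4.2,0],[2.1,-4.2,0],[2.1,-4.2,0],[2.1,-4.2,0],[2.1,-4.2,0],[2.1,-4.2,0],[2.1,-4.2,0]],"delta_rot":[[0,0,2],[0,0,2],[0,0,2],[0,0,2],[0,0,2],[0,0,2],[0,0,2],[0,0,2]],"claw":[255,255,255,255,255,255,255,255]}' 40
python3 -m crank '{"dp":[[2.1,-4.2,0],[2.1,-4.2,0],[2.1,-4.2,0],[2.1,-4.2,0],[2.1,-4.2,0],[2.1,-4.2,0],[2.1,-4.2,0],[0,0,0],[0,0,0]],"delta_rot":[[0,0,2],[0,0,2],[0,0,2],[0,0,2],[0,0,2],[0,0,0],[0,0,0],[0,0,0],[0,0,0]],"claw":[255,255,255,255,255,255,255,255,255]}'
cat >> h.py <<'E'
from scipy.spatial.transform import Rotation as R
def st():
    s=sense(); q=s['ee_rot']; r=R.from_quat([q[1],q[2],q[3],q[0]])
    M=r.as_matrix()
    print('t',round(s['time_s'],2),'p',s['eef_pos'].round(1),'F',s['force'].round(2),'w',round(s['grip_width'],3),'yaw y',round(np.degrees(np.arctan2(M[1,1],M[0,1])),1),'z',M[:,2].round(3),'j',s['joints'].round(2))
    return s,r
def wristT(s,r):
    T=np.eye(4);T[:3,:3]=r.as_matrix();T[:3,3]=s['eef_pos'];return T@camera_model('wrist')['T_tool_cam']
def wcloud(d,T,mask=None):
    m=camera_model('wrist'); ok=d>0
    if mask is not None: ok&=mask
    r,c=np.nonzero(ok); z=d[r,c]
    p=np.stack([(c-m['cx'])/m['fx']*z,-(r-m['cy'])/m['fy']*z,-z,np.ones(len(z))])
    return (T@p)[:3].T,r,c
E
python3 - <<'E'
from h import *
s,r=st(); T=wristT(s,r)
print({k:v for k,v in camera_model('wrist').items()})
im,d=save('wrist','w1.png')
p,rr,c=wcloud(d,T); q=p[(p[:,2]>10)&(p[:,2]<120)]
print(len(q), q.min(0),q.max(0))
for t in ['key_spot','well','reader_hinge','lid_press']: print(t,[(x['centre'],x['p']) for x in pinpoint('wrist',t)[:2]])
E
```

```text
time_s: 1.9
eef_pos: [289.0, 173.3, 202.9]
ee_rot: [0.001, -0.025, 1.0, 0.0]
force: [0.5, 0.5, 1.0]
grip_width: 0.001
time_s: 2.8
eef_pos: [435.5, -119.4, 202.2]
ee_rot: [-0.0, -0.11, 0.994, 0.0]
force: [-0.2, 0.1, -0.4]
grip_width: -0.004
t 2.8 p [ 435.5 -119.4  202.2] F [-0.22  0.13 -0.41] w -0.004 yaw y 102.6 z [-0.001  0.001 -1.   ] j [-0.53  0.15  1.7   0.    1.29 -2.32]
{'fx': 268.4859947685498, 'fy': 268.4859947685498, 'cx': 252.93709442229923, 'cy': 193.1130158958671, 'T_tool_cam': array([[-6.21656204e-04,  9.45961783e-01,  3.24277534e-01,
         8.30952694e+01],
       [ 9.99999140e-01,  2.13645067e-04,  1.29381643e-03,
         8.60857388e-01],
       [ 1.15462060e-03,  3.24278059e-01, -9.45961102e-01,
        -1.71509021e+02],
       [ 0.00000000e+00,  0.00000000e+00,  0.00000000e+00,
         1.00000000e+00]])}
25966 [ 380.52683017 -463.05596434   10.01689859] [843.61575854 344.3599593  119.96865437]
key_spot [([215.7, 179.1], 0.95), ([210.0, 232.7], 0.4)]
well [([215.9, 175.5], 0.2)]
reader_hinge []
lid_press [([208.2, 233.8], 0.8)]
```

View pics/w1.png

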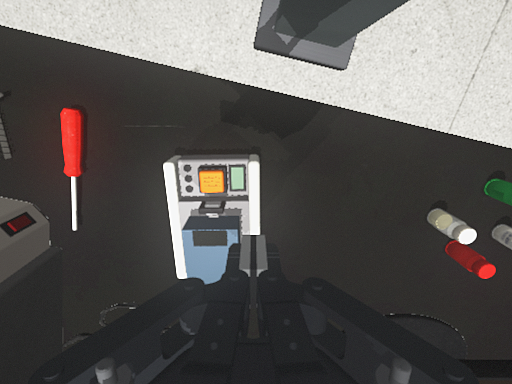

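The wrist picture shows the reader at (165-260, 155-280), with the orange key at (212,181). I use it to refine the reader's pose.

```bash
python3 - <<'E'
from h import *
s,r=st(); T=wristT(s,r); im,d=capture('wrist'); m=camera_model('wrist')
def ray(px,z):
    a=np.array([(px[0]-m['cx'])/m['fx'],-(px[1]-m['cy'])/m['fy'],-1]); w=T[:3,:3]@a
    return T[:3,3]+w*(z-T[2,3])/w[2]
k=pinpoint('wrist','key_spot')[0]['centre']; print('key',ray(k,36), ray((212,181),50))
p,rr,c=wcloud(d,T)
hsv=cv2.cvtColor(im,cv2.COLOR_RGB2HSV)
o=(hsv[rr,c,0]>8)&(hsv[rr,c,0]<25)&(hsv[rr,c,1]>180)&(hsv[rr,c,2]>180)&(c>190)&(c<235)&(rr>160)&(rr<200)
q=p[o]; print('orange',q.mean(0),np.median(q,0),q.min(0),q.max(0),cv2.minAreaRect(q[:,:2].astype(np.float32)))
sel=(p[:,2]>20)&(p[:,2]<57)&(c>150)&(c<262)&(rr<240)
print(cv2.minAreaRect(p[sel][:,:2].astype(np.float32)))
print('deck z',np.median(p[(p[:,2]>32)&(p[:,2]<40)&(c>150)&(c<262)&(rr<240)][:,2]))
E
```

```text
t 3.05 p [ 435.4 -118.1  202.9] F [-0.78 -0.69  0.78] w -0.002 yaw y 102.8 z [ 0. -0. -1.] j [-0.53  0.15  1.71  0.    1.29 -2.32]
key [ 457.01804173 -165.92953419   36.        ] [ 458.51947885 -165.3199323    50.        ]
orange [ 457.59218845 -167.13763927   55.31310237] [ 457.30279978 -167.78492055   55.58556636] [ 442.03230871 -183.76142513   50.92625947] [ 472.61686813 -150.68332998   57.85563109] ((457.460693359375, -167.0248565673828), (26.656768798828125, 29.10150146484375), 13.672627449035645)
((486.2301330566406, -160.9156494140625), (108.28504943847656, 119.8619613647461), 13.108562469482422)
deck z 36.663441090911476
```

```bash
python3 -m crank '{"dp":[[1.1,-2.3,-2],[1,-2.3,-2],[0,0,-4],[0,0,-3.5],[0,0,-2],[0,0,0],[0,0,0]],"delta_rot":[[0,0,0.6],[0,0,0],[0,0,0],[0,0,0],[0,0,0],[0,0,0],[0,0,0]],"claw":[255,255,255,255,255,255,255]}'; python3 -c "
from h import *
st()"
python3 -m crank '{"dp":[[0,0,-0.3],[0,0,-0.3],[0,0,-0.3],[0,0,0],[0,0,0]],"delta_rot":[[0,0,0],[0,0,0],[0,0,0],[0,0,0],[0,0,0]],"claw":[255,255,255,255,255]}'; python3 -c "
from h import *
st()"
```

```text
time_s: 3.85
eef_pos: [457.0, -165.1, 68.4]
ee_rot: [0.0, -0.116, 0.993, -0.0]
force: [0.0, -0.2, -0.5]
grip_width: 0.005
t 3.85 p [ 457.  -165.1   68.4] F [ 0.03 -0.16 -0.5 ] w 0.005 yaw y 103.3 z [ 0.001 -0.    -1.   ] j [-0.59  0.38  1.78 -0.    0.97 -2.39]
time_s: 4.35
eef_pos: [456.7, -165.1, 58.7]
ee_rot: [0.0, -0.116, 0.993, -0.0]
force: [0.1, -0.6, 0.6]
grip_width: 0.001
t 4.35 p [ 456.7 -165.1   58.7] F [ 0.1  -0.59  0.6 ] w 0.001 yaw y 103.3 z [ 0. -0. -1.] j [-0.59  0.4   1.79 -0.    0.95 -2.39]
```

```bash
for i in 1; do python3 -m crank '{"dp":[[0,0,-0.2],[0,0,0]],"delta_rot":[[0,0,0],[0,0,0]],"claw":[255,255]}'|egrep 'eef|force'; 
python3 -m crank '{"dp":[[0,0,-0.2],[0,0,0]],"delta_rot":[[0,0,0],[0,0,0]],"claw":[255,255]}'|egrep 'eef|force'
python3 -m crank '{"dp":[[0,0,-0.2],[0,0,0]],"delta_rot":[[0,0,0],[0,0,0]],"claw":[255,255]}'|egrep 'eef|force'; done
```

```text
eef_pos: [456.5, -165.0, 56.4]
force: [-0.4, -1.1, -0.6]
eef_pos: [456.5, -165.0, 54.4]
force: [0.2, -1.2, -0.3]
eef_pos: [456.5, -165.0, 52.4]
force: [0.1, -0.9, -0.1]
```

```bash
python3 -m crank '{"dp":[[0,0,-0.2],[0,0,0]],"delta_rot":[[0,0,0],[0,0,0]],"claw":[255,255]}'|egrep 'eef|force'; 
python3 -m crank '{"dp":[[0,0,-0.2],[0,0,0]],"delta_rot":[[0,0,0],[0,0,0]],"claw":[255,255]}'|egrep 'eef|force'
```

```text
eef_pos: [456.5, -165.0, 50.4]
force: [0.2, 1.1, 0.2]
eef_pos: [456.5, -165.0, 48.4]
force: [-0.2, -0.2, -0.1]
```

```bash
python3 -c "
from h import *
st(); im,d=save('scene','s2.png')
cv2.imwrite('pics/s2z.png',cv2.resize(im[80:230,220:420,::-1],None,fx=4,fy=4))"
```

```text
t 5.35 p [ 456.5 -165.    48.4] F [-0.21 -0.24 -0.11] w 0.002 yaw y 103.3 z [-0.  0. -1.] j [-0.59  0.42  1.8  -0.    0.93 -2.39]
```

View pics/s2z.png

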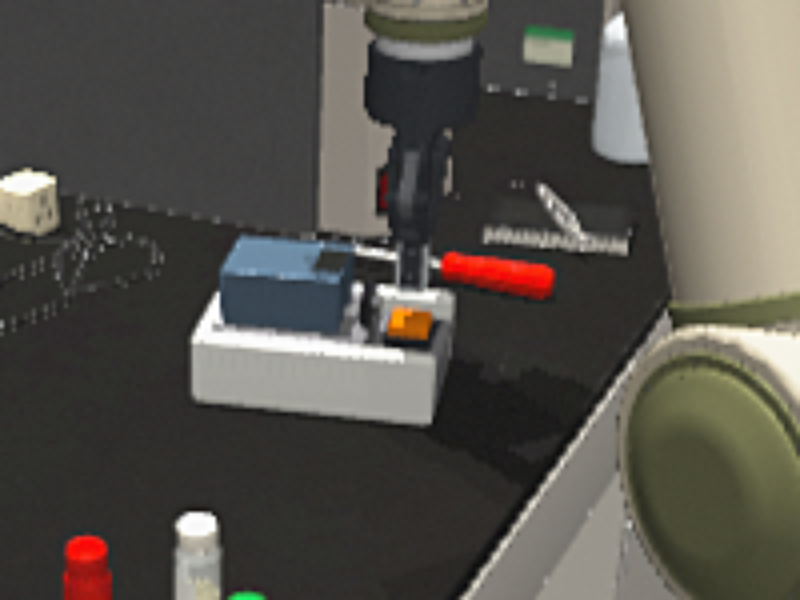

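```bash
python3 -c "
from h import *
for cam in ['scene','top']:
    m=camera_model(cam)
    for P in [(456.5,-165,48.4),(457,-166,36),(457,-166,55)]:
        p=np.linalg.inv(m['cam_to_world'])@np.array([*P,1]); print(cam,P,p[0]/-p[2]*m['fx']+m['cx'],p[1]/p[2]*m['fy']+m['cy'],-p[2])
im,d=capture('scene'); print(d[140:172:2,318:330:2].round())
im,d=save('wrist','w2.png'); cv2.imwrite('pics/w2z.png',cv2.resize(im[100:300,150:350,::-1],None,fx=3,fy=3))
"
```

```text
scene (456.5, -165, 48.4) 321.53245130471186 161.44894994706073 1327.520570178677
scene (457, -166, 36) 321.29006968203475 165.26623702297155 1334.2537198920145
scene (457, -166, 55) 321.6081808471738 159.14709375782536 1325.4543066001359
top (456.5, -165, 48.4) 354.54968717717475 219.2906577089704 1035.690544916616
top (457, -166, 36) 353.7559673094683 219.60774599339297 1047.9875335303702
top (457, -166, 55) 355.5280822767587 218.82082932878976 1029.2684354650785
[[1265. 1264. 1267. 1263. 1255. 1598.]
 [1580. 1286. 1288. 1289. 1293. 1571.]
 [1535. 1291. 1294. 1288. 1294. 1562.]
 [1554. 1292. 1289. 1289. 1294. 1510.]
 [1535. 1299. 1296. 1293. 1304. 1530.]
 [1524. 1297. 1298. 1303. 1300. 1525.]
 [1381. 1311. 1307. 1312. 1301. 1511.]
 [1371. 1370. 1373. 1369. 1366. 1367.]
 [1372. 1377. 1371. 1373. 1369. 1368.]
 [1337. 1335. 1331. 1327. 1334. 1372.]
 [1318. 1320. 1322. 1322. 1321. 1365.]
 [1314. 1318. 1312. 1315. 1311. 1329.]
 [1321. 1319. 1324. 1316. 1313. 1334.]
 [1318. 1322. 1322. 1316. 1322. 1331.]
 [1282. 1285. 1282. 1287. 1322. 1317.]
 [1285. 1280. 1278. 1278. 1274. 1278.]]
```

View pics/w2z.png

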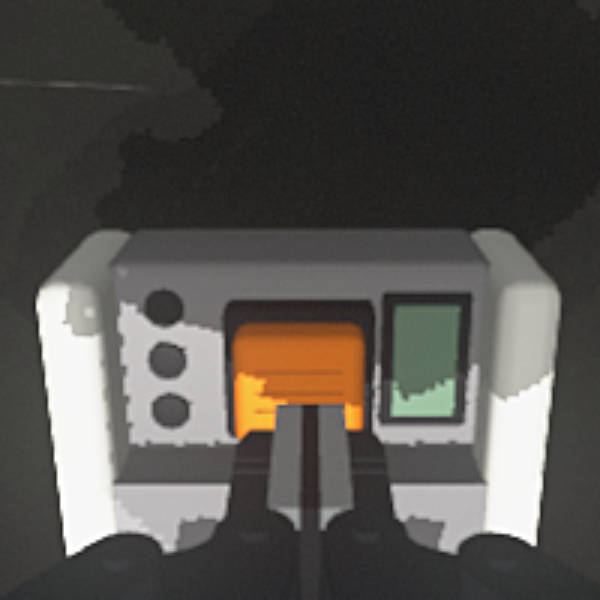

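```bash
python3 -c "
from h import *
im,d=capture('scene')
for rr in (146,148,150,151,152,153,154): print(rr,[world('scene',(c,rr),d[rr,c]).round() for c in (320,322,324,326)], im[rr,322])
s,r=st(); T=wristT(s,r); im,d=capture('wrist')
for rr in (236,240,246,252,258): print(rr,[ (d[rr,c].round(), (T@np.array([(c-252.9)/268.5*d[rr,c],-(rr-193.1)/268.5*d[rr,c],-d[rr,c],1]))[:3].round()) for c in (248,253,258)])
"
```

```text
146 [array([ 457., -148.,  102.]), array([ 453., -152.,  101.]), array([ 446., -150.,  103.]), array([ 447., -167.,   97.])] [40 43 46]
148 [array([ 458., -150.,   95.]), array([ 454., -157.,   93.]), array([ 448., -157.,   94.]), array([ 444., -161.,   93.])] [58 60 62]
150 [array([ 456., -146.,   91.]), array([ 453., -155.,   88.]), array([ 447., -153.,   90.]), array([ 443., -159.,   88.])] [30 30 35]
151 [array([ 458., -153.,   85.]), array([ 451., -151.,   87.]), array([ 448., -156.,   86.]), array([ 445., -165.,   83.])] [68 71 72]
152 [array([ 460., -159.,   79.]), array([ 455., -160.,   80.]), array([ 450., -163.,   79.]), array([ 443., -161.,   81.])] [137 139 139]
153 [array([ 480., -212.,   51.]), array([ 35., 977., 609.]), array([ 449., -161.,   77.]), array([ 464., -219.,   51.])] [233 233 228]
154 [array([ 480., -212.,   48.]), array([ 474., -212.,   49.]), array([ 468., -214.,   50.]), array([ 462., -214.,   51.])] [247 247 242]
t 5.55 p [ 456.6 -165.1   48.6] F [ 0.54 -0.47 -0.75] w 0.0 yaw y 103.3 z [ 0. -0. -1.] j [-0.59  0.42  1.8  -0.    0.93 -2.39]
236 [(np.float32(152.0), array([ 447., -170.,   84.])), (np.float32(153.0), array([ 447., -167.,   83.])), (np.float32(153.0), array([ 446., -164.,   83.]))]
240 [(np.float32(149.0), array([ 447., -169.,   88.])), (np.float32(149.0), array([ 447., -167.,   87.])), (np.float32(150.0), array([ 446., -164.,   87.]))]
246 [(np.float32(142.0), array([ 447., -169.,   95.])), (np.float32(143.0), array([ 447., -167.,   94.])), (np.float32(143.0), array([ 446., -164.,   94.]))]
252 [(np.float32(137.0), array([ 447., -169.,  100.])), (np.float32(137.0), array([ 446., -167.,  100.])), (np.float32(139.0), array([ 447., -164.,   98.]))]
258 [(np.float32(132.0), array([ 447., -169.,  105.])), (np.float32(132.0), array([ 446., -167.,  106.])), (np.float32(132.0), array([ 446., -164.,  106.]))]
```

The scene picture shows the fingertips ending above the key, at about (323,152). Depth puts them near z≈77, although the reported TCP is at 48 and no contact is felt. I keep feeling downward.

```bash
python3 -m crank '{"dp":[[0,0,-0.2],[0,0,0]],"delta_rot":[[0,0,0],[0,0,0]],"claw":[255,255]}'|egrep 'eef|force'; 
python3 -m crank '{"dp":[[0,0,-0.2],[0,0,0]],"delta_rot":[[0,0,0],[0,0,0]],"claw":[255,255]}'|egrep 'eef|force'
```

```text
eef_pos: [456.5, -164.9, 46.4]
force: [-0.3, 0.4, -0.1]
eef_pos: [456.5, -165.0, 44.3]
force: [0.0, 0.1, -0.3]
```

```bash
python3 -c "
from h import *
st(); im,d=save('scene','s3.png')
cv2.imwrite('pics/s3z.png',cv2.resize(im[120:200,270:370,::-1],None,fx=7,fy=7))"
```

```text
t 6.0 p [ 456.5 -165.    44.3] F [ 0.01  0.06 -0.31] w 0.001 yaw y 103.3 z [-0.  0. -1.] j [-0.59  0.42  1.8  -0.    0.92 -2.39]
```

View pics/s3z.png

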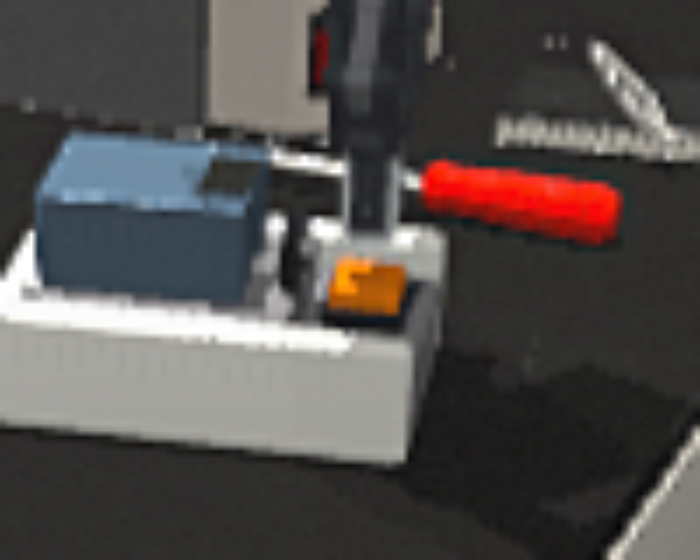

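```bash
for x in 1 ; do python3 -m crank '{"dp":[[0,0,-0.2],[0,0,-0.2],[0,0,0]],"delta_rot":[[0,0,0],[0,0,0],[0,0,0]],"claw":[255,255,255]}'|egrep 'eef|force'; done
python3 -m crank '{"dp":[[0,0,-0.2],[0,0,-0.1],[0,0,0]],"delta_rot":[[0,0,0],[0,0,0],[0,0,0]],"claw":[255,255,255]}'|egrep 'eef|force'
```

```text
eef_pos: [456.5, -164.9, 40.3]
force: [0.1, -0.1, -0.2]
eef_pos: [456.5, -165.0, 37.4]
force: [0.1, -0.3, -0.6]
```

```bash
python3 -m crank '{"dp":[[0,0,-0.2],[0,0,-0.1],[0,0,0]],"delta_rot":[[0,0,0],[0,0,0],[0,0,0]],"claw":[255,255,255]}'|egrep 'eef|force'
```

```text
eef_pos: [456.5, -165.0, 34.4]
force: [-0.5, 0.5, -0.1]
```

```bash
python3 -c "
from h import *
st(); im,d=save('scene','s4.png')
cv2.imwrite('pics/s4z.png',cv2.resize(im[120:200,270:370,::-1],None,fx=7,fy=7))"
```

```text
t 6.95 p [ 456.5 -165.    34.4] F [-0.52  0.52 -0.09] w -0.001 yaw y 103.3 z [-0.  0. -1.] j [-0.59  0.44  1.81 -0.    0.89 -2.39]
```

View pics/s4z.png

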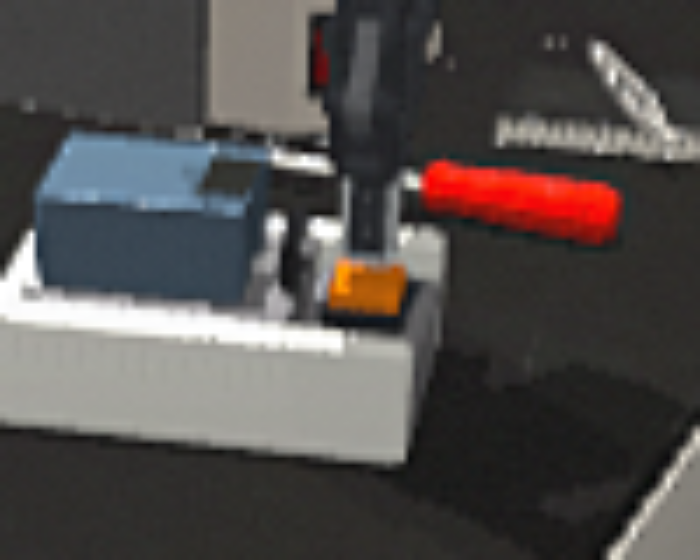

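```bash
python3 -m crank '{"dp":[[0,0,-0.2],[0,0,0]],"delta_rot":[[0,0,0],[0,0,0]],"claw":[255,255]}'|egrep 'eef|force';python3 -m crank '{"dp":[[0,0,-0.2],[0,0,0]],"delta_rot":[[0,0,0],[0,0,0]],"claw":[255,255]}'|egrep 'eef|force'
```

```text
eef_pos: [456.5, -165.0, 32.4]
force: [0.3, 0.2, -0.1]
eef_pos: [456.5, -165.0, 30.4]
force: [-0.2, -0.4, 0.0]
```

```bash
python3 -m crank '{"dp":[[0,0,-0.2],[0,0,0]],"delta_rot":[[0,0,0],[0,0,0]],"claw":[255,255]}'|egrep 'eef|force';python3 -m crank '{"dp":[[0,0,-0.1],[0,0,0]],"delta_rot":[[0,0,0],[0,0,0]],"claw":[255,255]}'|egrep 'eef|force'
```

```text
eef_pos: [456.5, -165.0, 28.3]
force: [0.4, -0.1, 0.3]
eef_pos: [456.6, -165.0, 27.5]
force: [1.0, 0.1, 0.6]
```

```bash
python3 -m crank '{"dp":[[0,0,-0.1],[0,0,0]],"delta_rot":[[0,0,0],[0,0,0]],"claw":[255,255]}'|egrep 'eef|force';python3 -m crank '{"dp":[[0,0,-0.1],[0,0,0]],"delta_rot":[[0,0,0],[0,0,0]],"claw":[255,255]}'|egrep 'eef|force'
```

```text
eef_pos: [456.7, -165.1, 26.7]
force: [-0.1, 0.7, 1.1]
eef_pos: [456.7, -165.1, 25.6]
force: [-0.4, -0.6, 2.8]
```

```bash
python3 -m crank '{"dp":[[0,0,-0.1],[0,0,0]],"delta_rot":[[0,0,0],[0,0,0]],"claw":[255,255]}'|egrep 'eef|force';python3 -m crank '{"dp":[[0,0,-0.1],[0,0,0]],"delta_rot":[[0,0,0],[0,0,0]],"claw":[255,255]}'|egrep 'eef|force'
```

```text
eef_pos: [456.7, -165.1, 24.6]
force: [-0.4, 0.7, 3.2]
eef_pos: [456.7, -165.1, 23.6]
force: [0.0, 0.3, 2.2]
```

```bash
python3 -c "
from h import *
st(); im,d=save('scene','s5.png')
cv2.imwrite('pics/s5z.png',cv2.resize(im[120:200,270:370,::-1],None,fx=7,fy=7))"
```

```text
t 8.6 p [ 456.7 -165.1   23.6] F [0.03 0.27 2.19] w 0.001 yaw y 103.3 z [ 0. -0. -1.] j [-0.59  0.46  1.82  0.    0.87 -2.39]
```

View pics/s5z.png

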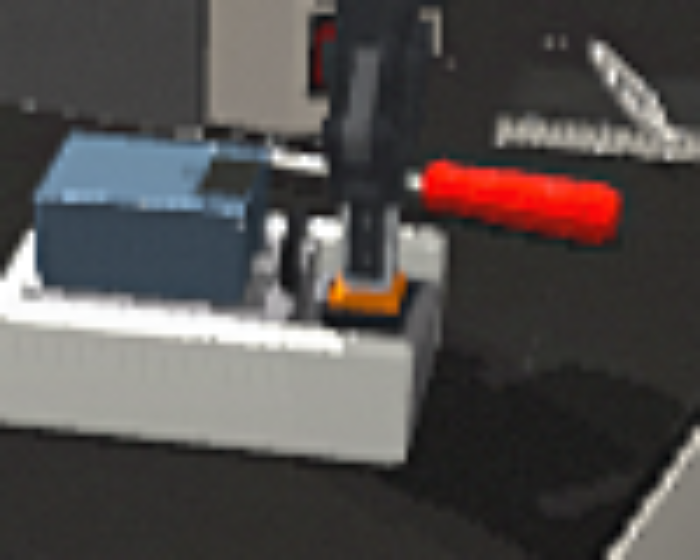

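Contact is felt at a TCP reading of about 27, and vision puts the key top at about 55. So the real fingertips are about 28 mm behind the reported TCP, which I allow for from here on. Pressing on.

```bash
python3 -m crank '{"dp":[[0,0,-0.1],[0,0,0]],"delta_rot":[[0,0,0],[0,0,0]],"claw":[255,255]}'|egrep 'eef|force';python3 -m crank '{"dp":[[0,0,-0.1],[0,0,0]],"delta_rot":[[0,0,0],[0,0,0]],"claw":[255,255]}'|egrep 'eef|force'
```

```text
eef_pos: [456.7, -165.1, 22.6]
force: [1.2, 0.1, 2.8]
eef_pos: [456.7, -165.1, 21.5]
force: [0.9, -0.3, 2.3]
```

```bash
python3 -c "
from h import *
st(); im,d=save('scene','s6.png')
cv2.imwrite('pics/s6z.png',cv2.resize(im[100:200,250:370,::-1],None,fx=6,fy=6))"
```

```text
t 9.05 p [ 456.7 -165.1   21.5] F [ 0.87 -0.35  2.35] w 0.001 yaw y 103.3 z [ 0. -0. -1.] j [-0.59  0.46  1.82  0.    0.86 -2.39]
```

View pics/s6z.png

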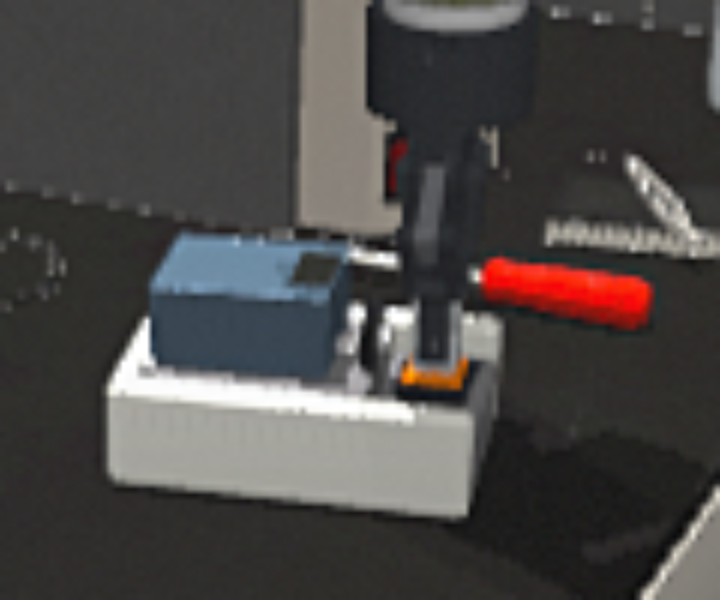

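```bash
python3 -m crank '{"dp":[[0,0,-0.1],[0,0,0]],"delta_rot":[[0,0,0],[0,0,0]],"claw":[255,255]}'|egrep 'eef|force';python3 -c "
from h import *
im,d=capture('scene'); p=world('scene',(295,145),d[145,295]); print(p)"
```

```text
eef_pos: [456.7, -165.1, 20.5]
force: [-0.3, 0.1, 3.3]
[ 518.00501919 -117.3826545   104.94916887]
```

```bash
python3 -m crank '{"dp":[[0,0,-0.1],[0,0,0]],"delta_rot":[[0,0,0],[0,0,0]],"claw":[255,255]}'|egrep 'eef|force';python3 -c "
from h import *
im,d=capture('scene'); p=world('scene',(295,145),d[145,295]); print(p)"
```

```text
eef_pos: [456.7, -165.1, 19.6]
force: [1.5, 0.2, 4.2]
[ 619.58387346 -347.40330045   -0.976817  ]
```

Lid has popped, so I retract and look.

```bash
python3 -m crank '{"dp":[[0,0,1],[0,0,3],[0,0,4],[0,0,4],[0,0,4],[0,0,2]],"delta_rot":[[0,0,0],[0,0,0],[0,0,0],[0,0,0],[0,0,0],[0,0,0]],"claw":[255,255,255,0,0,0]}';python3 -c "
from h import *
st(); im,d=save('scene','s7.png'); im,d=save('top','t7.png')
cv2.imwrite('pics/t7z.png',cv2.resize(im[150:270,140:400,::-1],None,fx=3,fy=3,interpolation=cv2.INTER_CUBIC))"
```

```text
time_s: 10.2
eef_pos: [456.9, -165.2, 203.3]
ee_rot: [0.001, -0.116, 0.993, -0.001]
force: [0.3, -0.4, 0.7]
grip_width: 0.51
t 10.2 p [ 456.9 -165.2  203.3] F [ 0.29 -0.44  0.71] w 0.51 yaw y 103.3 z [ 0.003 -0.002 -1.   ] j [-0.59  0.22  1.61 -0.    1.3  -2.39]
```

View pics/s7.png

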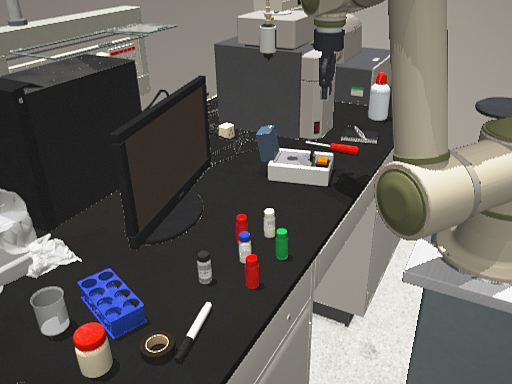

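View pics/t7z.png

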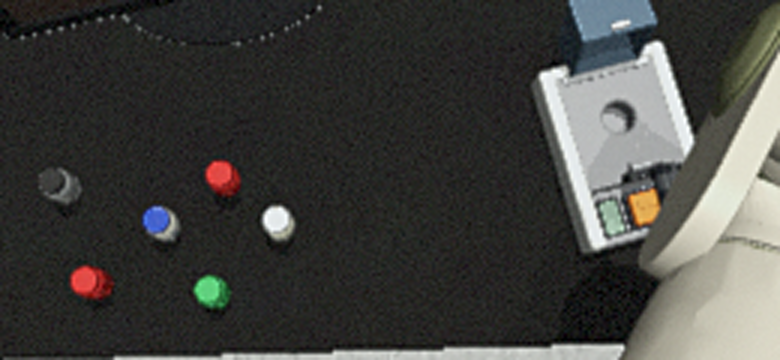

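The scene shows the lid standing open at (267,143), and the well is visible in the top view. Next is the blue vial, with the jaws half open and the same yaw.

```bash
python3 -m crank '{"dp":[[0,4.4,0],[0,4.4,0],[0,4.4,0],[0,4.4,0],[0,4.4,0],[0,4.4,0],[0,4.4,0],[0,4.4,0],[0,4.4,0],[0,4.4,0]],"delta_rot":[[0,0,0],[0,0,0],[0,0,0],[0,0,0],[0,0,0],[0,0,0],[0,0,0],[0,0,0],[0,0,0],[0,0,0]],"claw":[110,110,110,110,110,110,110,110,110,110]}' 30
python3 -m crank '{"dp":[[0,0,-4],[0,0,-3],[0,0,0],[0,0,0]],"delta_rot":[[0,0,0],[0,0,0],[0,0,0],[0,0,0]],"claw":[110,110,110,110]}'
python3 - <<'E'
from h import *
s,r=st(); T=wristT(s,r); im,d=save('wrist','w3.png')
p,rr,c=wcloud(d,T); hsv=cv2.cvtColor(im,cv2.COLOR_RGB2HSV)
o=(hsv[rr,c,0]>105)&(hsv[rr,c,0]<128)&(hsv[rr,c,1]>150)&(hsv[rr,c,2]>120)&(p[:,2]>40)&(p[:,2]<80)
q=p[o]; t=q[q[:,2]>63]; print(len(q),q.mean(0),len(t),cv2.minEnclosingCircle(t[:,:2].astype(np.float32)) if len(t) else 0,np.median(q[:,2]),t[:,2].max())
f=np.hypot(p[:,0]-s['eef_pos'][0],p[:,1]-s['eef_pos'][1])<60
h=p[f&(p[:,2]>90)]; print('tips lowest',np.percentile(h[:,2],[0,1,3,10]), h[h[:,2]<np.percentile(h[:,2],2)].round()[:8])
E
```

```text
time_s: 11.3
eef_pos: [455.5, 276.6, 198.4]
ee_rot: [-0.001, -0.116, 0.993, -0.0]
force: [0.5, -1.3, 0.9]
grip_width: 0.568
time_s: 11.7
eef_pos: [456.5, 274.8, 129.8]
ee_rot: [-0.001, -0.116, 0.993, -0.0]
force: [0.7, 0.0, 0.7]
grip_width: 0.568
t 11.7 p [456.5 274.8 129.8] F [0.65 0.03 0.72] w 0.568 yaw y 103.3 z [-0.001 -0.    -1.   ] j [ 0.32  0.4   1.58 -0.    1.17 -1.48]
891 [513.12922003 408.32191833  52.52856551] 425 ((457.2712707519531, 275.1881408691406), 11.317347526550293) 41.22857932576579 67.67495890115688
tips lowest [161.20663744 170.26880005 179.54472795 203.0766371 ] [[454. 243. 164.]
 [454. 244. 165.]
 [454. 244. 164.]
 [454. 245. 164.]
 [453. 245. 165.]
 [452. 246. 167.]
 [453. 247. 165.]
 [453. 247. 165.]]
```

View pics/w3.png

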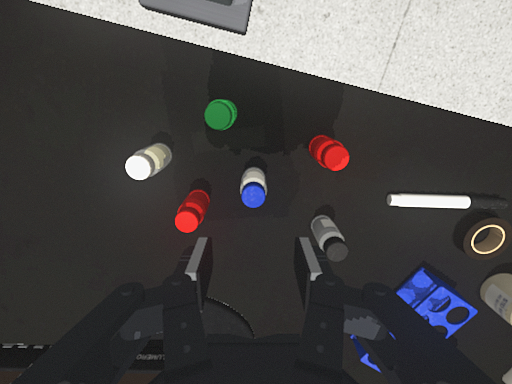

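The wrist picture shows the blue vial at (253,187), with the fingers straddling its column at (200,250) and (308,250), and the neighbours clear. I descend.

```bash
python3 -m crank '{"dp":[[0.05,0,-3],[0,0,-3],[0,0,-2],[0,0,-2],[0,0,-1.5],[0,0,-1],[0,0,0],[0,0,0]],"delta_rot":[[0,0,0],[0,0,0],[0,0,0],[0,0,0],[0,0,0],[0,0,0],[0,0,0],[0,0,0]],"claw":[110,110,110,110,110,110,110,110]}' 30
python3 - <<'E'
from h import *
s,r=st(); T=wristT(s,r); im,d=save('wrist','w4.png')
im,d=save('scene','s8.png'); cv2.imwrite('pics/s8z.png',cv2.resize(im[180:310,160:320,::-1],None,fx=4.5,fy=4.5))
E
```

```text
time_s: 12.55
eef_pos: [457.9, 275.1, 5.7]
ee_rot: [0.001, -0.116, 0.993, 0.0]
force: [0.6, 0.4, 0.4]
grip_width: 0.573
t 12.55 p [457.9 275.1   5.7] F [0.57 0.38 0.44] w 0.573 yaw y 103.3 z [ 0.002  0.001 -1.   ] j [ 0.32  0.57  1.68  0.    0.89 -1.48]
```

View pics/w4.png

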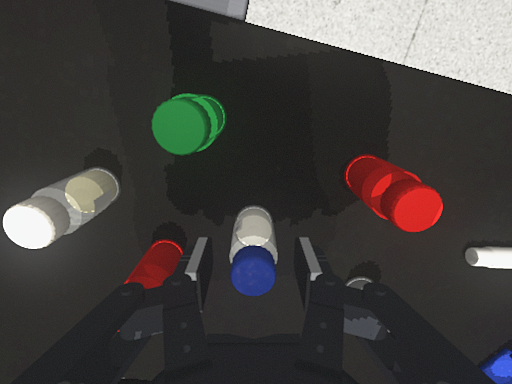

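View pics/s8z.png

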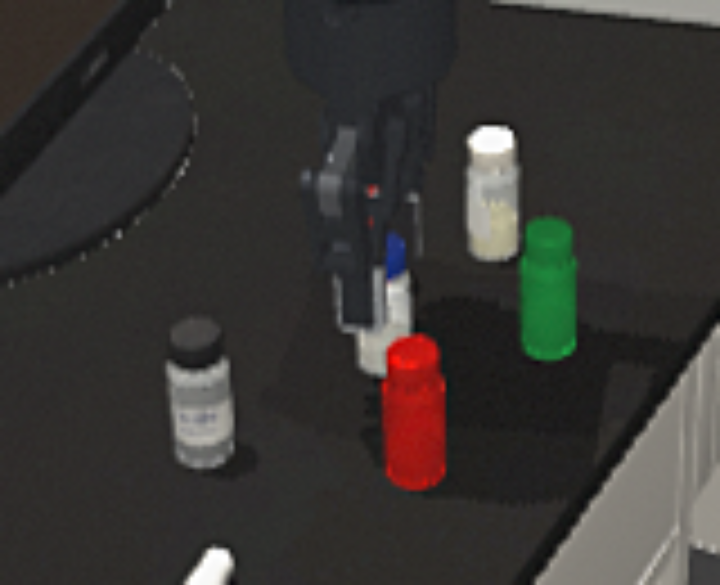

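```bash
python3 -m crank '{"dp":[[0,0,0],[0,0,0],[0,0,0],[0,0,0],[0,0,0],[0,0,0]],"delta_rot":[[0,0,0],[0,0,0],[0,0,0],[0,0,0],[0,0,0],[0,0,0]],"claw":[140,160,190,220,255,255]}' 30
python3 - <<'E'
from h import *
s,r=st(); T=wristT(s,r); im,d=save('wrist','w5.png')
p,rr,c=wcloud(d,T); hsv=cv2.cvtColor(im,cv2.COLOR_RGB2HSV)
o=(hsv[rr,c,0]>105)&(hsv[rr,c,0]<128)&(hsv[rr,c,1]>150)&(hsv[rr,c,2]>100)&(c>220)&(c<290)
q=p[o]; t=q[q[:,2]>63]; print(len(t),cv2.minEnclosingCircle(t[:,:2].astype(np.float32)),t[:,2].max())
im,d=save('scene','s9.png'); cv2.imwrite('pics/s9z.png',cv2.resize(im[180:310,160:320,::-1],None,fx=4.5,fy=4.5))
E
```

```text
time_s: 13.25
eef_pos: [457.4, 275.1, 5.0]
ee_rot: [0.0, -0.116, 0.993, 0.0]
force: [-0.6, -0.4, 6.2]
grip_width: 0.29
t 13.25 p [457.4 275.1   5. ] F [-0.63 -0.41  6.24] w 0.29 yaw y 103.3 z [ 0.001  0.    -1.   ] j [ 0.32  0.57  1.68  0.    0.89 -1.48]
1330 ((456.8352966308594, 275.35137939453125), 11.317617416381836) 68.22395613658267
```

View pics/w5.png

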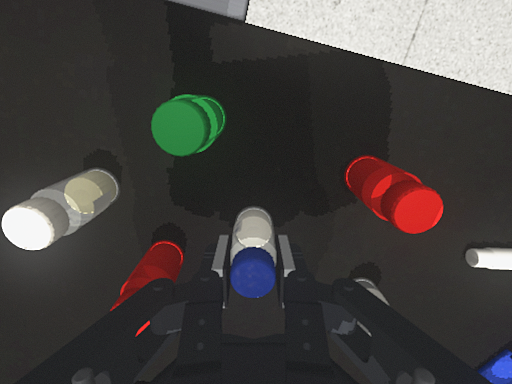

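View pics/s9z.png

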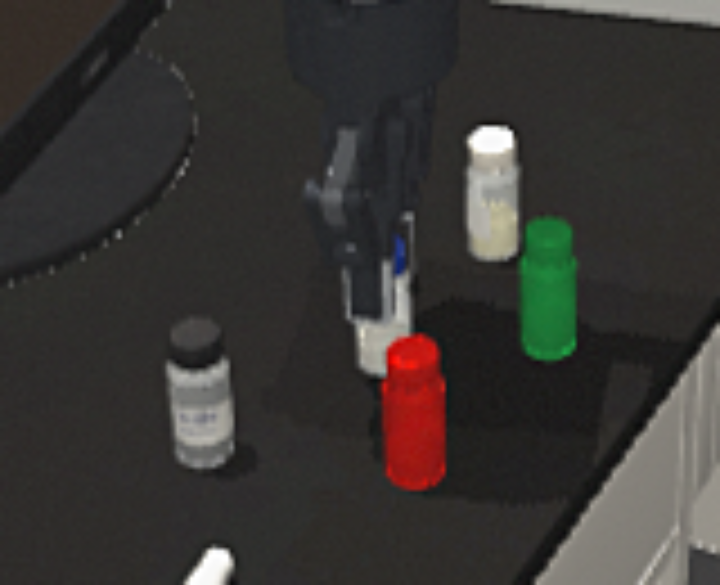

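```bash
python3 -m crank '{"dp":[[0,0,1],[0,0,3],[0,0,4],[0,0,4],[0,0,2]],"delta_rot":[[0,0,0],[0,0,0],[0,0,0],[0,0,0],[0,0,0]],"claw":[255,255,255,255,255]}' 
python3 - <<'E'
from h import *
st()
im,d=save('top','t9.png'); cv2.imwrite('pics/t9z.png',cv2.resize(im[155:235,310:390,::-1],None,fx=7,fy=7,interpolation=cv2.INTER_CUBIC))
print([ (x['centre'],x['p'],onplane('top',x['centre'],18).round(1)) for x in pinpoint('top','well')])
print([ (x['centre'],x['p'],onplane('top',x['centre'],36).round(1)) for x in pinpoint('top','key_spot')])
print([ (x['centre'],x['p'],onplane('top',x['centre'],51).round(1)) for x in pinpoint('top','reader_hinge')])
m=camera_model('top'); r,c=np.nonzero((d>0)); z=d[r,c]
p=(m['cam_to_world']@np.stack([(c-m['cx'])/m['fx']*z,-(r-m['cy'])/m['fy']*z,-z,np.ones(len(z))]))[:3].T
k=(p[:,2]>25)&(p[:,2]<58)&(c>310)&(c<385)&(r>155)&(r<240)
print(cv2.minAreaRect(p[k][:,:2].astype(np.float32)))
hole=(p[:,2]<44)&(np.hypot(p[:,0]-541,p[:,1]+146)<16); print('hole',hole.sum(),p[hole].round(0)[:20],p[hole].mean(0))
im,d=save('scene','s10.png'); cv2.imwrite('pics/s10z.png',cv2.resize(im[100:310,160:380,::-1],None,fx=2.8,fy=2.8))
print([ (x['centre'],x['p'],onplane('scene',x['centre'],18).round(1)) for x in pinpoint('scene','well')])
E
```

```text
time_s: 13.85
eef_pos: [458.0, 275.3, 148.4]
ee_rot: [0.002, -0.116, 0.993, 0.0]
force: [-0.2, 1.0, -0.3]
grip_width: 0.296
t 13.85 p [458.  275.3 148.4] F [-0.19  0.98 -0.33] w 0.296 yaw y 103.3 z [ 0.004  0.001 -1.   ] j [ 0.32  0.38  1.55 -0.    1.21 -1.48]
[([344.1, 191.4], 0.81, array([ 539.7, -149.1,   18. ])), ([338.8, 144.6], 0.4, array([ 677.6, -143.1,   18. ]))]
[]
[([341.7, 171.8], 0.63, array([ 589. , -138.3,   51. ]))]
((528.0140380859375, -149.82177734375), (192.88186645507812, 120.83586120605469), 13.5227689743042)
hole 65 [[ 556. -142.   41.]
 [ 557. -145.   38.]
 [ 556. -142.   30.]
 [ 555. -141.   20.]
 [ 555. -144.   19.]
 [ 555. -147.   18.]
 [ 555. -150.   18.]
 [ 555. -153.   18.]
 [ 553. -156.   27.]
 [ 550. -158.   41.]
 [ 553. -141.   17.]
 [ 553. -144.   17.]
 [ 552. -147.   18.]
 [ 552. -149.   20.]
 [ 552. -153.   18.]
 [ 552. -156.   17.]
 [ 552. -158.   20.]
 [ 547. -160.   42.]
 [ 545. -132.   43.]
 [ 550. -141.   19.]] [ 545.48186446 -150.82267689   21.29131425]
[([293.0, 169.1], 0.81, array([ 533.3, -141.7,   18. ]))]
```

View pics/t9z.png

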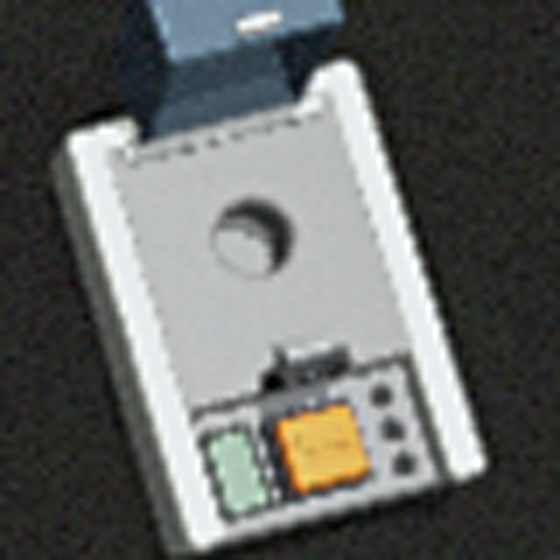

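View pics/s10z.png

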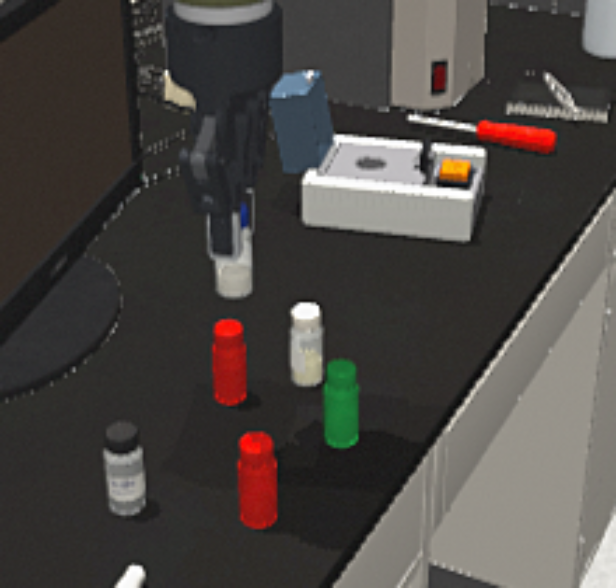

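The top zoom shows the well mouth centred at (252,239), and the scene shows the vial held upright. I work out the well's position.

```bash
python3 - <<'E'
from h import *
im=cv2.imread('pics/t9.png'); z=(252,239)
px=lambda z:(310+(z[0]+.5)/7-.5,155+(z[1]+.5)/7-.5)
print('mouth',onplane('top',px((252,239)),50))
c=np.array([onplane('top',px(q),52)[:2] for q in [(75,140),(345,65),(480,470),(185,550)]]); print(c,c.mean(0))
print('key',onplane('top',px((322,448)),55))
# screen check with reader centre guess
m=camera_model('top')
def pr(P):
    p=np.linalg.inv(m['cam_to_world'])@np.array([*P,1]);return p[0]/-p[2]*m['fx']+m['cx'],p[1]/p[2]*m['fy']+m['cy']
g=cv2.cvtColor(im,cv2.COLOR_BGR2GRAY); a=g[180:200,336:356]; np.set_printoptions(linewidth=200); print(a)
E
```

```text
mouth [ 541.28600211 -146.02970254   50.        ]
[[ 582.59804745  -78.57611787]
 [ 609.99914163 -187.03819702]
 [ 447.82904074 -227.10383067]
 [ 420.10516367 -111.64236341]] [ 515.13284837 -151.09012724]
key [ 457.67178148 -166.16531545   55.        ]
[[188 188 189 186 190 192 190 189 188 187 193 188 188 186 188 187 188 188 189 186]
 [190 190 192 190 188 189 191 191 192 192 191 191 191 190 190 189 190 186 189 188]
 [190 189 191 188 193 190 191 195 193 185 185 193 192 191 190 189 188 187 189 189]
 [191 191 192 190 192 193 192 172 150 126 132 144 160 183 194 189 189 189 190 187]
 [191 190 191 191 191 185 148 117  77  60  66  74  98 138 179 194 191 188 188 186]
 [190 188 192 193 192 158  84  67  59  49  43  42  50  73 133 177 192 192 187 188]
 [191 189 190 192 185 127 114 116 125 108  78  42  39  44  75 140 192 191 190 189]
 [192 190 191 189 157 125 127 133 130 123 122  91  52  41  55 112 175 191 188 184]
 [189 190 192 191 155 186 187 189 185 135 134 123  86  48  45 100 167 193 191 189]
 [189 192 190 186 168 190 192 195 193 187 187 142  91  40  42  92 172 188 190 188]
 [189 192 191 190 171 190 192 189 190 192 195 190 132  44  45 120 184 192 190 191]
 [190 189 191 194 187 174 191 191 190 190 191 194 137  46  54 135 191 192 192 190]
 [190 187 191 191 187 170 173 187 192 190 194 196 156  64 104 170 190 190 188 188]
 [192 191 191 190 194 185 178 173 181 189 189 189 138 111 165 189 190 188 189 186]
 [192 192 189 192 193 191 188 185 180 171 172 172 161 185 189 191 186 189 188 188]
 [191 191 192 193 192 190 193 192 189 185 188 188 188 192 190 188 189 193 188 188]
 [191 190 190 190 190 192 189 191 191 190 190 189 190 192 189 189 190 190 191 187]
 [191 190 191 190 188 191 188 190 190 191 190 189 192 192 189 191 189 188 188 188]
 [190 191 192 192 191 191 188 189 190 191 190 188 190 190 190 187 188 189 190 189]
 [190 192 189 191 190 190 189 189 190 189 191 188 190 189 190 187 190 188 189 189]]
```

```bash
python3 -m crank '{"dp":[[0.4,-2.1,0],[0.8,-4.2,0],[0.9,-4.3,0],[0.9,-4.3,0],[0.9,-4.3,0],[0.9,-4.3,0],[0.9,-4.3,0],[0.9,-4.3,0],[0.8,-4.2,0],[0.6,-3.4,0]],"delta_rot":[[0,0,0],[0,0,0],[0,0,0],[0,0,0],[0,0,0],[0,0,0],[0,0,0],[0,0,0],[0,0,0],[0,0,0]],"claw":[255,255,255,255,255,255,255,255,255,255]}' 
python3 -m crank '{"dp":[[0.4,-2.4,0],[0,0,-2],[0,0,0],[0,0,0]],"delta_rot":[[0,0,0],[0,0,0],[0,0,0],[0,0,0]],"claw":[255,255,255,255]}' 
python3 - <<'E'
from h import *
s,r=st(); T=wristT(s,r); im,d=save('wrist','w6.png')
p,rr,c=wcloud(d,T); hsv=cv2.cvtColor(im,cv2.COLOR_RGB2HSV)
o=(hsv[rr,c,0]>105)&(hsv[rr,c,0]<128)&(hsv[rr,c,1]>150)&(hsv[rr,c,2]>100)&(c>220)&(c<290)&(rr>230)&(rr<310)
q=p[o]; zt=np.percentile(q[:,2],95); t=q[q[:,2]>zt-4]; print(len(t),cv2.minEnclosingCircle(t[:,:2].astype(np.float32)),zt)
im,d=save('top','t11.png'); cv2.imwrite('pics/t11z.png',cv2.resize(im[135:255,290:410,::-1],None,fx=5,fy=5,interpolation=cv2.INTER_CUBIC))
im,d=save('scene','s11.png'); cv2.imwrite('pics/s11z.png',cv2.resize(im[60:210,220:400,::-1],None,fx=4,fy=4))
E
```

```text
time_s: 15.15
eef_pos: [536.7, -124.2, 143.2]
ee_rot: [-0.001, -0.115, 0.993, 0.001]
force: [0.7, 0.6, -1.0]
grip_width: 0.297
time_s: 15.55
eef_pos: [540.7, -145.5, 123.9]
ee_rot: [-0.001, -0.116, 0.993, 0.001]
force: [-0.7, -0.7, -0.9]
grip_width: 0.297
t 15.55 p [ 540.7 -145.5  123.9] F [-0.74 -0.73 -0.92] w 0.297 yaw y 103.3 z [-0.002  0.001 -1.   ] j [-0.47  0.46  1.5   0.    1.19 -2.28]
955 ((540.54638671875, -144.96417236328125), 11.037430763244629) 185.3260690105341
```

View pics/s11z.png

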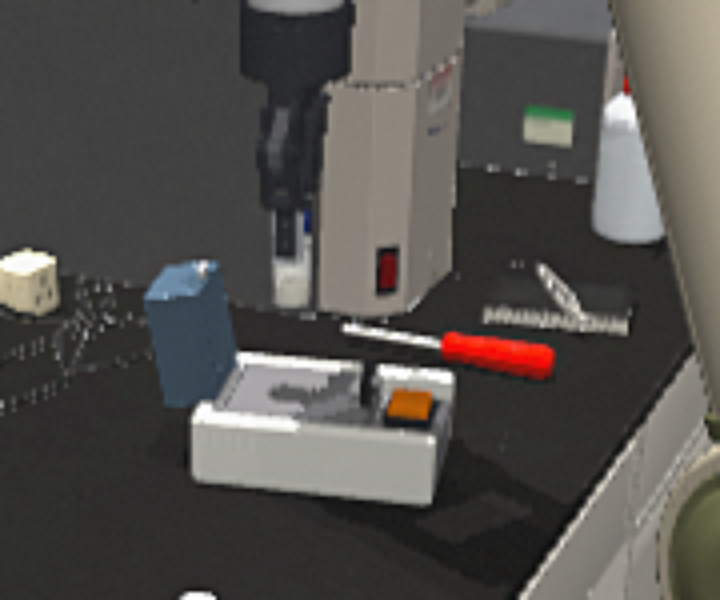

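View pics/w6.png

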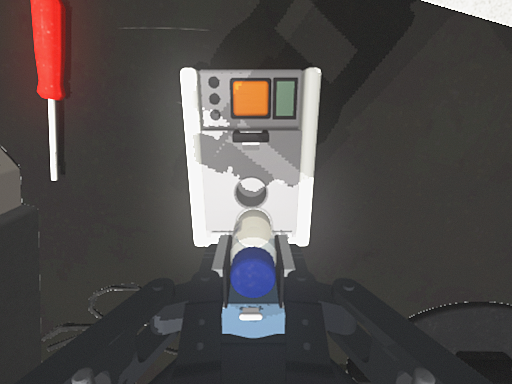

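Wrist view: the well mouth is at about (251,193) and the held vial stands just in front of it. I compute the mouth centre from this view.

```bash
python3 - <<'E'
from h import *
s,r=st(); T=wristT(s,r); im,d=capture('wrist'); m=camera_model('wrist')
def ray(px,z):
    a=np.array([(px[0]-m['cx'])/m['fx'],-(px[1]-m['cy'])/m['fy'],-1]); w=T[:3,:3]@a
    return (T[:3,3]+w*(z-T[2,3])/w[2]).round(1)
for q in [(251,193),(235,193),(267,193),(251,177),(251,209)]: print(q,ray(q,50))
print('net',[(x['centre'],round(x['p'],2),ray(x['centre'],18)) for x in pinpoint('wrist','well')[:2]])
print('key',[(x['centre'],ray(x['centre'],36)) for x in pinpoint('wrist','key_spot')[:1]])
cv2.imwrite('pics/w6z.png',cv2.resize(im[160:240,200:300,::-1],None,fx=7,fy=7))
E
```

```text
t 15.7 p [ 541.4 -145.7  125.2] F [ 0.31 -0.86 -0.83] w 0.297 yaw y 103.4 z [ 0.001 -0.    -1.   ] j [-0.47  0.46  1.5  -0.    1.18 -2.28]
(251, 193) [ 543.1 -146.7   50. ]
(235, 193) [ 546.7 -161.8   50. ]
(267, 193) [ 539.5 -131.6   50. ]
(251, 177) [ 527.4 -150.4   50. ]
(251, 209) [ 559.4 -142.9   50. ]
net [([252.2, 183.7], 0.88, array([ 543.1, -145.6,   18. ]))]
key []
```

View pics/w6z.png

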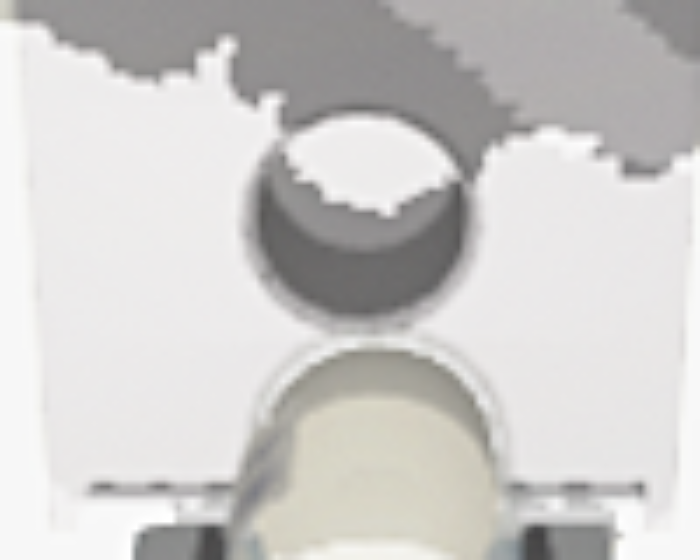

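```bash
python3 -m crank '{"dp":[[0,-0.1,-2],[0,0,-2],[0,0,-1.5],[0,0,-0.8],[0,0,0],[0,0,0]],"delta_rot":[[0,0,0],[0,0,0],[0,0,0],[0,0,0],[0,0,0],[0,0,0]],"claw":[255,255,255,255,255,255]}' 
python3 - <<'E'
from h import *
s,r=st(); im,d=save('wrist','w7.png');cv2.imwrite('pics/w7z.png',cv2.resize(im[140:300,180:330,::-1],None,fx=4,fy=4))
im,d=save('scene','s12.png'); cv2.imwrite('pics/s12z.png',cv2.resize(im[110:190,260:345,::-1],None,fx=7,fy=7))
E
```

```text
time_s: 16.45
eef_pos: [541.5, -147.2, 62.3]
ee_rot: [0.0, -0.116, 0.993, -0.0]
force: [0.8, -0.9, -0.2]
grip_width: 0.297
t 16.45 p [ 541.5 -147.2   62.3] F [ 0.8  -0.85 -0.16] w 0.297 yaw y 103.3 z [ 0.001 -0.001 -1.   ] j [-0.47  0.54  1.56 -0.    1.05 -2.28]
```

View pics/w7z.png

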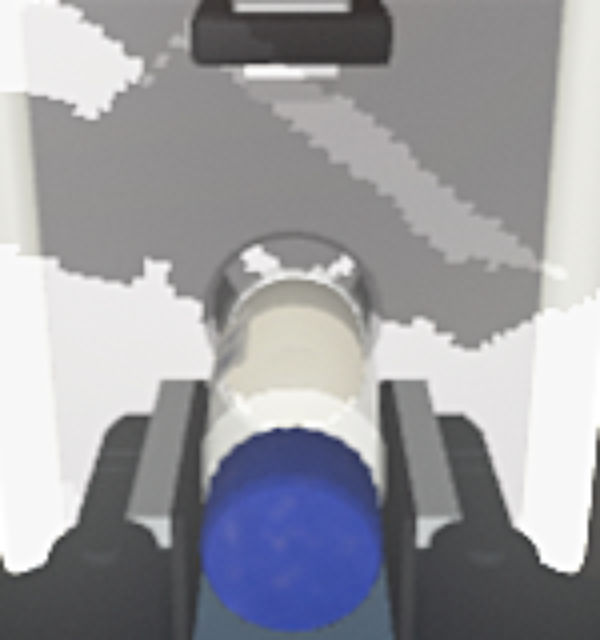

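View pics/s12z.png

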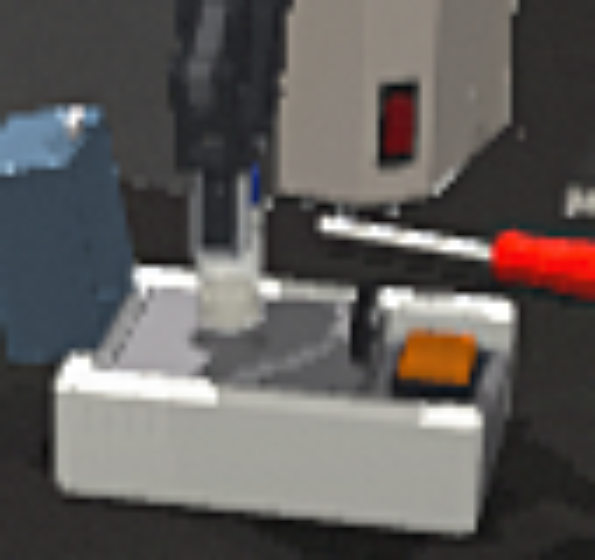

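The vial foot lines up with the well: columns 297 against 293 in the wrist zoom. I lower it slowly.

```bash
python3 -m crank '{"dp":[[0,0,-0.4],[0,0,-0.3],[0,0,0]],"delta_rot":[[0,0,0],[0,0,0],[0,0,0]],"claw":[255,255,255]}' |egrep 'eef|force'
python3 -m crank '{"dp":[[0,0,-0.2],[0,0,-0.2],[0,0,0]],"delta_rot":[[0,0,0],[0,0,0],[0,0,0]],"claw":[255,255,255]}' |egrep 'eef|force'
python3 -m crank '{"dp":[[0,0,-0.2],[0,0,0]],"delta_rot":[[0,0,0],[0,0,0]],"claw":[255,255]}' |egrep 'eef|force'
```

```text
eef_pos: [540.9, -146.9, 54.1]
force: [-0.1, 0.1, 0.4]
eef_pos: [541.0, -147.0, 50.3]
force: [0.5, 0.2, -1.0]
eef_pos: [541.0, -147.0, 48.4]
force: [-0.2, 0.2, 0.1]
```

```bash
python3 -m crank '{"dp":[[0,0,-0.2],[0,0,-0.1],[0,0,0]],"delta_rot":[[0,0,0],[0,0,0],[0,0,0]],"claw":[255,255,255]}' |egrep 'eef|force'
python3 -m crank '{"dp":[[0,0,-0.2],[0,0,-0.1],[0,0,0]],"delta_rot":[[0,0,0],[0,0,0],[0,0,0]],"claw":[255,255,255]}' |egrep 'eef|force'
```

```text
eef_pos: [541.0, -147.0, 45.4]
force: [0.5, 0.5, -1.0]
eef_pos: [541.0, -147.0, 42.4]
force: [-0.4, 0.1, 0.5]
```

```bash
python3 -m crank '{"dp":[[0,0,-0.3],[0,0,-0.3],[0,0,0]],"delta_rot":[[0,0,0],[0,0,0],[0,0,0]],"claw":[255,255,255]}' |egrep 'eef|force'
python3 -m crank '{"dp":[[0,0,-0.3],[0,0,-0.2],[0,0,0]],"delta_rot":[[0,0,0],[0,0,0],[0,0,0]],"claw":[255,255,255]}' |egrep 'eef|force'
```

```text
eef_pos: [540.8, -146.9, 36.1]
force: [-0.6, 0.8, 0.6]
eef_pos: [540.9, -147.0, 31.2]
force: [-0.4, 0.2, -0.4]
```

```bash
python3 -m crank '{"dp":[[0,0,-0.3],[0,0,0]],"delta_rot":[[0,0,0],[0,0,0]],"claw":[255,255]}' |egrep 'eef|force'
python3 -m crank '{"dp":[[0,0,-0.2],[0,0,0]],"delta_rot":[[0,0,0],[0,0,0]],"claw":[255,255]}' |egrep 'eef|force'
```

```text
eef_pos: [540.9, -146.9, 28.2]
force: [-1.0, -0.3, -0.9]
eef_pos: [541.0, -147.0, 26.4]
force: [0.1, 0.3, -1.0]
```

```bash
python3 -m crank '{"dp":[[0,0,-0.1],[0,0,0]],"delta_rot":[[0,0,0],[0,0,0]],"claw":[255,255]}' |egrep 'eef|force'
python3 -m crank '{"dp":[[0,0,-0.1],[0,0,0]],"delta_rot":[[0,0,0],[0,0,0]],"claw":[255,255]}' |egrep 'eef|force'
python3 -m crank '{"dp":[[0,0,-0.1],[0,0,0]],"delta_rot":[[0,0,0],[0,0,0]],"claw":[255,255]}' |egrep 'eef|force'
```

```text
eef_pos: [541.1, -147.0, 25.5]
force: [-1.0, -0.7, -0.8]
eef_pos: [541.1, -147.0, 24.5]
force: [0.1, -1.1, 0.2]
eef_pos: [541.0, -147.0, 23.5]
force: [0.7, 0.0, -0.4]
```

```bash
python3 -m crank '{"dp":[[0,0,-0.05],[0,0,0]],"delta_rot":[[0,0,0],[0,0,0]],"claw":[255,255]}' |egrep 'eef|force'
python3 -m crank '{"dp":[[0,0,-0.05],[0,0,0]],"delta_rot":[[0,0,0],[0,0,0]],"claw":[255,255]}' |egrep 'eef|force'
python3 -m crank '{"dp":[[0,0,-0.05],[0,0,0]],"delta_rot":[[0,0,0],[0,0,0]],"claw":[255,255]}' |egrep 'eef|force'
```

```text
eef_pos: [541.2, -147.1, 23.1]
force: [-0.7, -0.6, -0.7]
eef_pos: [541.3, -147.1, 23.1]
force: [-2.0, 0.0, 3.7]
eef_pos: [541.5, -147.1, 23.0]
force: [-3.0, 2.3, 9.2]
```

Floor contact at TCP 23.0, as predicted. I ease off and let go.

```bash
python3 -m crank '{"dp":[[0,0,0.05],[0,0,0],[0,0,0],[0,0,0],[0,0,0],[0,0,0]],"delta_rot":[[0,0,0],[0,0,0],[0,0,0],[0,0,0],[0,0,0],[0,0,0]],"claw":[255,180,160,140,125,125]}'
python3 - <<'E'
from h import *
s,r=st(); T=wristT(s,r); im,d=save('wrist','w8.png');cv2.imwrite('pics/w8z.png',cv2.resize(im[140:320,180:330,::-1],None,fx=3.3,fy=3.3))
p,rr,c=wcloud(d,T); hsv=cv2.cvtColor(im,cv2.COLOR_RGB2HSV)
o=(hsv[rr,c,0]>105)&(hsv[rr,c,0]<128)&(hsv[rr,c,1]>150)&(hsv[rr,c,2]>100)&(c>220)&(c<290)&(rr>200)&(rr<320)
q=p[o]; zt=np.percentile(q[:,2],95); t=q[q[:,2]>zt-4]; print(len(t),cv2.minEnclosingCircle(t[:,:2].astype(np.float32)),zt)
E
```

```text
time_s: 20.75
eef_pos: [541.0, -147.0, 22.4]
ee_rot: [-0.0, -0.116, 0.993, 0.0]
force: [0.0, -0.7, -0.0]
grip_width: 0.507
t 20.75 p [ 541.  -147.    22.4] F [ 0.04 -0.67 -0.01] w 0.507 yaw y 103.3 z [-0.  0. -1.] j [-0.47  0.59  1.59 -0.    0.96 -2.28]
986 ((540.6607666015625, -146.6930389404297), 11.068717956542969) 84.48017207711223
```

View pics/w8z.png

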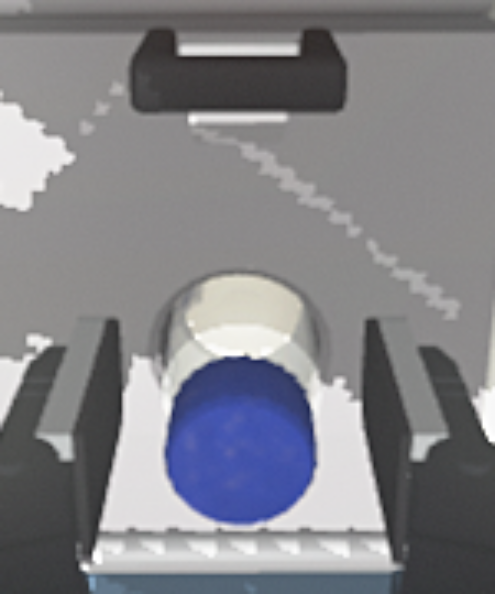

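The vial is released. The wrist zoom shows the cap at (240,450), upright in the well, with its top at z≈84.5 as it should be seated. I rise, close the fingers and go behind the open lid.

```bash
python3 -m crank '{"dp":[[0,0,0.5],[0,0,2],[0,0,3],[0,0,3],[0,0,3],[0,0,3],[0,0,1],[0,0,0]],"delta_rot":[[0,0,0],[0,0,0],[0,0,0],[0,0,0],[0,0,0],[0,0,0],[0,0,0],[0,0,0]],"claw":[125,125,125,125,255,255,255,255]}'
python3 - <<'E'
from h import *
s,r=st(); T=wristT(s,r)
for c in ['top','scene']:
    im,d=save(c,c+'13.png')
    if c=='scene': cv2.imwrite('pics/s13z.png',cv2.resize(im[60:210,220:400,::-1],None,fx=4,fy=4))
    print([(x['centre'],round(x['p'],2)) for x in pinpoint(c,'lid_press')[:2]])
im,d=save('wrist','w9.png'); p,rr,c=wcloud(d,T); q=p-[515.7,-152.6,0]; X=q[:,0]*.973+q[:,1]*.232; Y=-q[:,0]*.232+q[:,1]*.973
k=(X>60)&(X<140)&(abs(Y)<40)&(p[:,2]>90)&(p[:,2]<150); print('lid own x z',k.sum(),X[k].min(),X[k].max(),p[k,2].max(),Y[k].min(),Y[k].max())
E
```

```text
time_s: 21.6
eef_pos: [541.5, -147.2, 178.6]
ee_rot: [0.001, -0.116, 0.993, -0.001]
force: [-0.2, 0.5, -0.1]
grip_width: 0.001
t 21.6 p [ 541.5 -147.2  178.6] F [-0.17  0.52 -0.11] w 0.001 yaw y 103.3 z [ 0.002 -0.001 -1.   ] j [-0.47  0.41  1.43 -0.    1.3  -2.28]
[([338.1, 145.6], 0.96)]
[([257.6, 130.5], 0.97), ([305.0, 176.9], 0.51)]
lid own x z 495 77.96009450769611 114.78766634572105 137.4209223026191 -34.7532963333517 31.35963946712781
```

View pics/s13z.png

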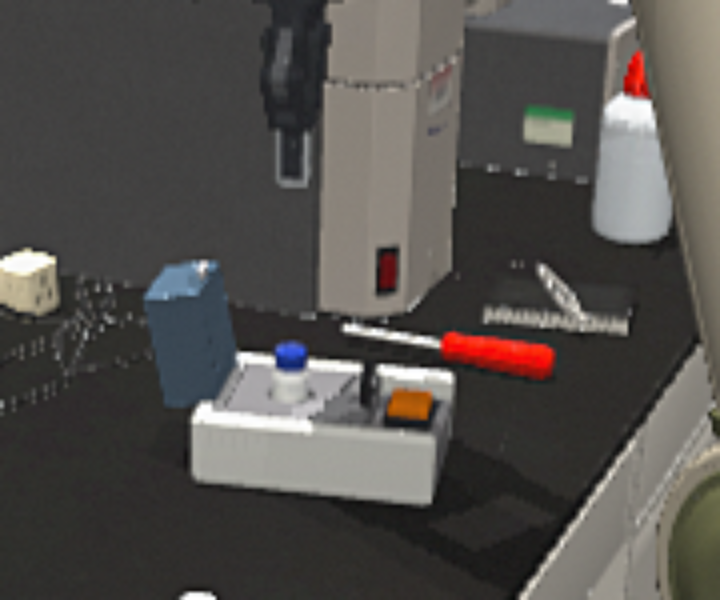

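View pics/w9.png

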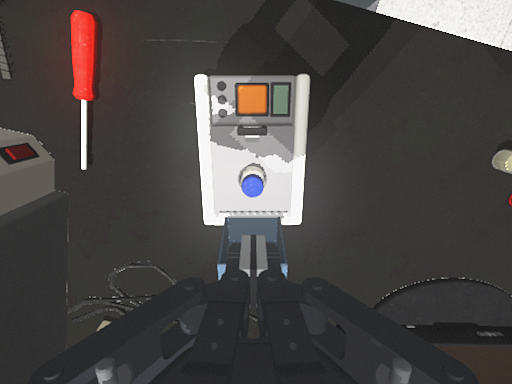

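The scene shows the vial seated at (290,375), with the lid standing open at (185,335). I move behind the lid and descend.

```bash
python3 -m crank '{"dp":[[3.1,0.75,0],[3.1,0.75,0],[3.2,0.75,0],[3.1,0.75,0],[0,0,0],[0,0,-3],[0,0,-3],[0,0,-2],[0,0,-1],[0,0,0]],"delta_rot":[[0,0,0],[0,0,0],[0,0,0],[0,0,0],[0,0,0],[0,0,0],[0,0,0],[0,0,0],[0,0,0],[0,0,0]],"claw":[255,255,255,255,255,255,255,255,255,255]}'
python3 - <<'E'
from h import *
s,r=st(); 
q=s['eef_pos']-[515.7,-152.6,0]; print('own',q[0]*.973+q[1]*.232,-q[0]*.232+q[1]*.973)
im,d=save('scene','s14.png'); cv2.imwrite('pics/s14z.png',cv2.resize(im[40:190,200:380,::-1],None,fx=4,fy=4))
E
```

```text
time_s: 22.85
eef_pos: [665.2, -117.0, 86.2]
ee_rot: [-0.001, -0.116, 0.993, 0.001]
force: [-1.1, 0.5, 0.9]
grip_width: -0.002
t 22.85 p [ 665.2 -117.    86.2] F [-1.07  0.53  0.88] w -0.002 yaw y 103.3 z [-0.003  0.001 -1.   ] j [-0.35  0.74  1.12 -0.    1.28 -2.15]
own 153.70149293139377 -0.06335284067660751
```

View pics/s14z.png

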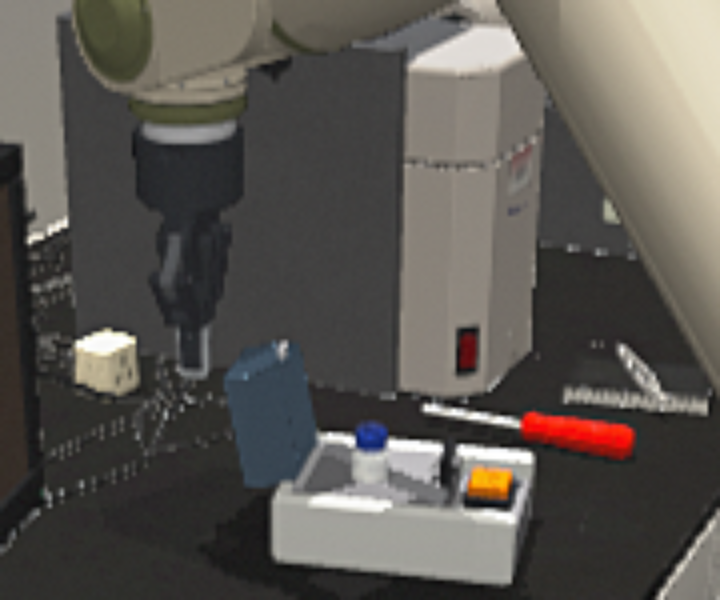

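```bash
python3 -m crank '{"dp":[[-0.58,-0.14,0],[-0.58,-0.14,0],[0,0,0]],"delta_rot":[[0,0,0],[0,0,0],[0,0,0]],"claw":[255,255,255]}' |egrep 'eef|force'
python3 -m crank '{"dp":[[-0.29,-0.07,0],[-0.29,-0.07,0],[0,0,0]],"delta_rot":[[0,0,0],[0,0,0],[0,0,0]],"claw":[255,255,255]}' |egrep 'eef|force'
python3 -m crank '{"dp":[[-0.29,-0.07,0],[-0.29,-0.07,0],[0,0,0]],"delta_rot":[[0,0,0],[0,0,0],[0,0,0]],"claw":[255,255,255]}' |egrep 'eef|force'
```

```text
eef_pos: [654.1, -120.2, 88.5]
force: [-0.7, 0.8, 0.5]
eef_pos: [648.5, -121.3, 87.7]
force: [0.2, -0.4, 0.1]
eef_pos: [642.8, -122.7, 87.8]
force: [1.4, -0.2, -0.2]
```

```bash
python3 -m crank '{"dp":[[-0.29,-0.07,0.2],[-0.29,-0.07,0.2],[-0.29,-0.07,0.2],[0,0,0]],"delta_rot":[[0,0,0],[0,0,0],[0,0,0],[0,0,0]],"claw":[255,255,255,255]}' |egrep 'eef|force'
python3 - <<'E'
from h import *
s,r=st(); 
q=s['eef_pos']-[515.7,-152.6,0]; print('own',q[0]*.973+q[1]*.232,-q[0]*.232+q[1]*.973)
im,d=save('scene','s15.png'); cv2.imwrite('pics/s15z.png',cv2.resize(im[40:190,200:380,::-1],None,fx=4,fy=4))
E
```

```text
eef_pos: [634.0, -124.9, 94.0]
force: [0.9, 0.6, -0.4]
t 24.2 p [ 634.  -124.9   94. ] F [ 0.86  0.58 -0.39] w 0.0 yaw y 103.3 z [ 0. -0. -1.] j [-0.38  0.67  1.23 -0.    1.24 -2.18]
own 121.52093302206634 -0.4597421400948676
```

View pics/s15z.png

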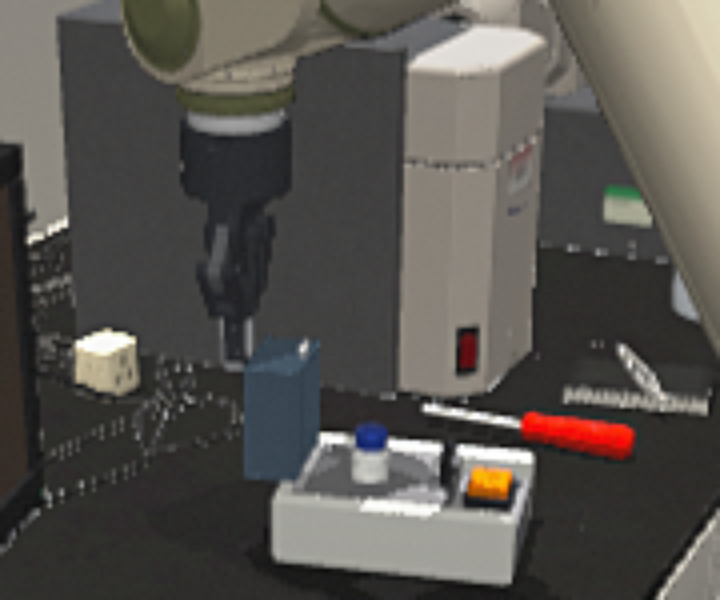

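The lid (at 280,410) now stands about vertical and follows the finger. I continue along the arc.

```bash
python3 -m crank '{"dp":[[-0.49,-0.12,0.35],[-0.49,-0.12,0.35],[-0.49,-0.12,0.3],[-0.49,-0.12,0.3],[0,0,0]],"delta_rot":[[0,0,0],[0,0,0],[0,0,0],[0,0,0],[0,0,0]],"claw":[255,255,255,255,255]}' |egrep 'eef|force'
python3 -m crank '{"dp":[[-0.55,-0.13,0.06],[-0.55,-0.13,0.06],[-0.55,-0.13,0.06],[-0.55,-0.13,0.06],[0,0,0]],"delta_rot":[[0,0,0],[0,0,0],[0,0,0],[0,0,0],[0,0,0]],"claw":[255,255,255,255,255]}' |egrep 'eef|force'
```

```text
eef_pos: [614.3, -129.8, 107.3]
force: [1.6, 0.1, -0.2]
eef_pos: [591.9, -134.9, 109.0]
force: [1.7, 0.1, 0.8]
```

```bash

python3 - <<'E'
from h import *
s,r=st(); 
q=s['eef_pos']-[515.7,-152.6,0]; print('own',q[0]*.973+q[1]*.232,-q[0]*.232+q[1]*.973)
im,d=save('scene','s16.png'); cv2.imwrite('pics/s16z.png',cv2.resize(im[40:190,200:380,::-1],None,fx=4,fy=4))
E
```

```text
t 25.25 p [ 591.9 -134.9  109. ] F [1.7  0.08 0.77] w -0.003 yaw y 103.3 z [-0.001  0.    -1.   ] j [-0.42  0.57  1.36 -0.    1.21 -2.22]
own 78.24517079662274 -0.4636405236501737
```

View pics/s16z.png

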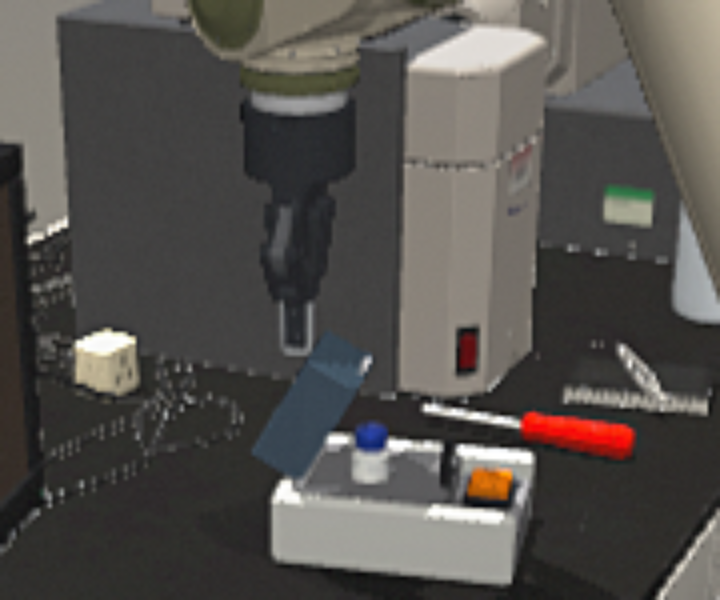

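The lid is at about 60°, with the finger near its upper edge as planned.

```bash
python3 -m crank '{"dp":[[-0.54,-0.13,0],[-0.54,-0.13,-0.06],[-0.54,-0.13,-0.1],[-0.54,-0.13,-0.14],[0,0,0]],"delta_rot":[[0,0,0],[0,0,0],[0,0,0],[0,0,0],[0,0,0]],"claw":[255,255,255,255,255]}' |egrep 'eef|force'
python3 -m crank '{"dp":[[-0.5,-0.12,-0.2],[-0.5,-0.12,-0.2],[-0.5,-0.12,-0.25],[-0.5,-0.12,-0.3],[0,0,0]],"delta_rot":[[0,0,0],[0,0,0],[0,0,0],[0,0,0],[0,0,0]],"claw":[255,255,255,255,255]}' |egrep 'eef|force'
```

```text
eef_pos: [570.3, -140.1, 105.9]
force: [0.9, -0.4, 1.3]
eef_pos: [550.2, -144.8, 96.0]
force: [0.1, -0.1, 1.1]
```

```bash
python3 -m crank '{"dp":[[-0.43,-0.1,-0.3],[-0.43,-0.1,-0.35],[-0.43,-0.1,-0.35],[-0.43,-0.1,-0.4],[0,0,0]],"delta_rot":[[0,0,0],[0,0,0],[0,0,0],[0,0,0],[0,0,0]],"claw":[255,255,255,255,255]}' |egrep 'eef|force'
python3 - <<'E'
from h import *
s,r=st(); 
q=s['eef_pos']-[515.7,-152.6,0]; print('own',q[0]*.973+q[1]*.232,-q[0]*.232+q[1]*.973)
im,d=save('scene','s17.png'); cv2.imwrite('pics/s17z.png',cv2.resize(im[80:200,240:360,::-1],None,fx=5,fy=5))
E
```

```text
eef_pos: [533.0, -148.7, 81.8]
force: [-1.1, 0.4, 1.0]
t 26.8 p [ 533.  -148.7   81.8] F [-1.07  0.41  1.02] w 0.001 yaw y 103.3 z [-0.001  0.001 -1.   ] j [-0.48  0.5   1.56 -0.    1.08 -2.29]
own 17.741985746646442 -0.22931489052424947
```

View pics/s17z.png

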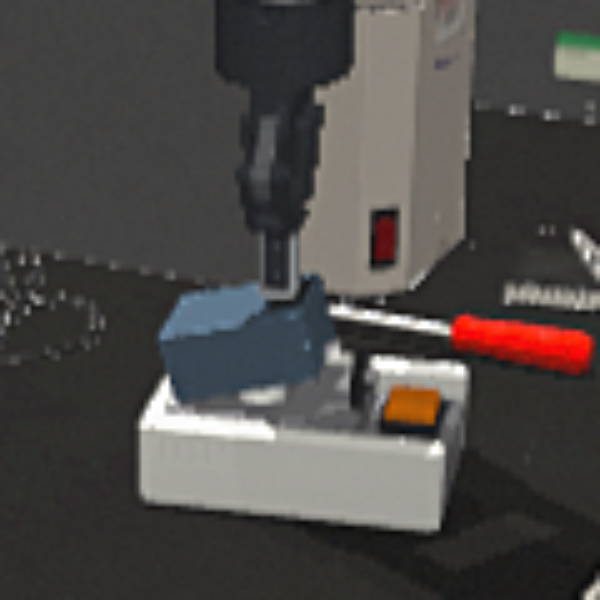

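```bash
python3 -m crank '{"dp":[[-0.3,-0.07,-0.3],[-0.3,-0.07,-0.3],[-0.3,-0.07,-0.3],[-0.2,-0.05,-0.3],[0,0,0]],"delta_rot":[[0,0,0],[0,0,0],[0,0,0],[0,0,0],[0,0,0]],"claw":[255,255,255,255,255]}' |egrep 'eef|force'
python3 -m crank '{"dp":[[-0.1,-0.02,-0.15],[0,0,0]],"delta_rot":[[0,0,0],[0,0,0]],"claw":[255,255]}' |egrep 'eef|force'
python3 -m crank '{"dp":[[-0.05,0,-0.15],[0,0,0]],"delta_rot":[[0,0,0],[0,0,0]],"claw":[255,255]}' |egrep 'eef|force'
```

```text
eef_pos: [522.6, -151.4, 70.3]
force: [0.2, 0.2, 1.3]
eef_pos: [522.0, -151.6, 69.3]
force: [0.2, 1.7, 4.8]
eef_pos: [521.2, -151.7, 67.9]
force: [-1.5, 1.0, 6.0]
```

```bash
python3 - <<'E'
from h import *
s,r=st(); 
q=s['eef_pos']-[515.7,-152.6,0]; print('own',q[0]*.973+q[1]*.232,-q[0]*.232+q[1]*.973)
im,d=save('scene','s18.png'); cv2.imwrite('pics/s18z.png',cv2.resize(im[110:190,260:350,::-1],None,fx=7,fy=7))
E
```

```text
t 27.75 p [ 521.2 -151.7   67.9] F [-1.48  1.    5.97] w -0.003 yaw y 103.3 z [-0. -0. -1.] j [-0.5   0.49  1.61 -0.    1.04 -2.3 ]
own 5.544027669086568 -0.41206517920668995
```

View pics/s18z.png

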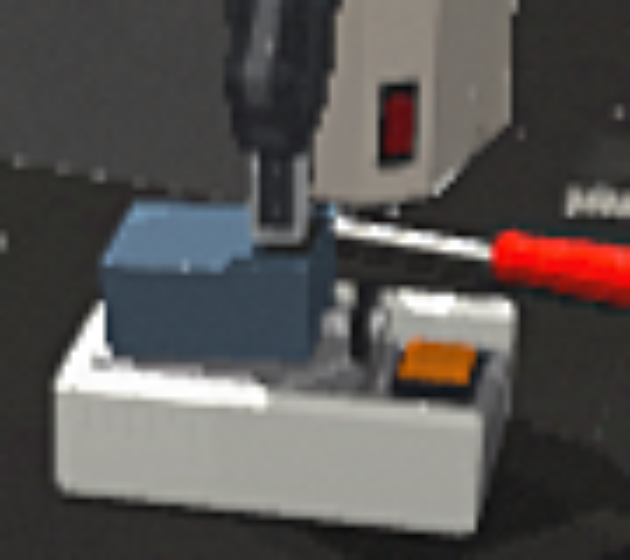

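The lid is nearly shut, with the finger on its front rubber patch (280,245). I press in small steps.

```bash
python3 -m crank '{"dp":[[-0.03,0,-0.08],[0,0,0]],"delta_rot":[[0,0,0],[0,0,0]],"claw":[255,255]}' |egrep 'eef|force'
python3 -m crank '{"dp":[[-0.03,0,-0.06],[0,0,0]],"delta_rot":[[0,0,0],[0,0,0]],"claw":[255,255]}' |egrep 'eef|force'
```

```text
eef_pos: [520.9, -151.8, 67.0]
force: [-1.9, -0.6, 5.5]
eef_pos: [520.6, -151.8, 66.3]
force: [-1.6, -1.4, 3.7]
```

```bash
python3 -m crank '{"dp":[[-0.02,0,-0.08],[0,0,0]],"delta_rot":[[0,0,0],[0,0,0]],"claw":[255,255]}' |egrep 'eef|force'
python3 -m crank '{"dp":[[-0.02,0,-0.06],[0,0,0]],"delta_rot":[[0,0,0],[0,0,0]],"claw":[255,255]}' |egrep 'eef|force'
```

```text
eef_pos: [520.3, -151.5, 65.0]
force: [0.2, -0.4, -0.0]
eef_pos: [520.1, -151.4, 64.3]
force: [-0.1, 0.2, -0.3]
```

```bash
python3 -m crank '{"dp":[[0,0,-0.06],[0,0,0]],"delta_rot":[[0,0,0],[0,0,0]],"claw":[255,255]}' |egrep 'eef|force'

```

```text
eef_pos: [520.2, -151.5, 63.9]
force: [-0.0, -0.4, -0.2]
```

```bash
python3 - <<'E'
from h import *
im,d=save('scene','s19.png'); cv2.imwrite('pics/s19z.png',cv2.resize(im[110:190,260:350,::-1],None,fx=7,fy=7))
E
```

```text
(no output)
```

View pics/s19z.png

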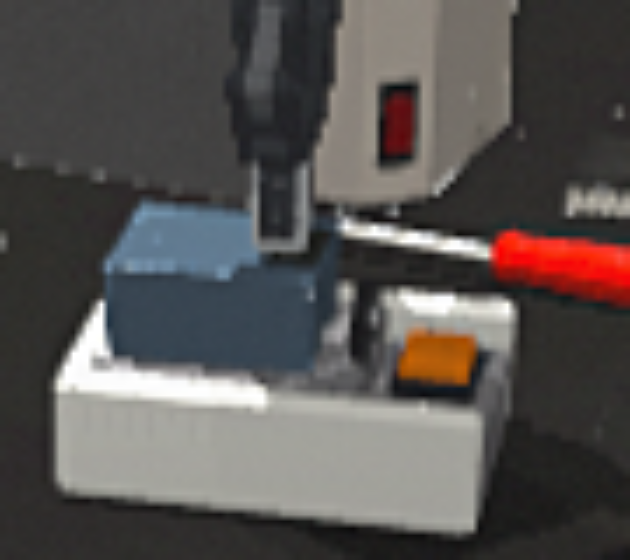

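```bash
python3 -m crank '{"dp":[[0,0,-0.06],[0,0,0]],"delta_rot":[[0,0,0],[0,0,0]],"claw":[255,255]}' |egrep 'eef|force'
python3 -m crank '{"dp":[[0,0,-0.06],[0,0,0]],"delta_rot":[[0,0,0],[0,0,0]],"claw":[255,255]}' |egrep 'eef|force'

```

```text
eef_pos: [520.4, -151.6, 63.5]
force: [-0.0, 0.3, 1.3]
eef_pos: [520.3, -151.6, 63.0]
force: [-0.3, -0.1, 1.6]
```

```bash
python3 -m crank '{"dp":[[0,0,-0.05],[0,0,0]],"delta_rot":[[0,0,0],[0,0,0]],"claw":[255,255]}' |egrep 'eef|force'

```

```text
eef_pos: [520.3, -151.6, 62.4]
force: [-0.7, -0.9, 2.0]
```

```bash
python3 -m crank '{"dp":[[0,0,-0.05],[0,0,0]],"delta_rot":[[0,0,0],[0,0,0]],"claw":[255,255]}' |egrep 'eef|force'
python3 -m crank '{"dp":[[0,0,-0.04],[0,0,0]],"delta_rot":[[0,0,0],[0,0,0]],"claw":[255,255]}' |egrep 'eef|force'

```

```text
eef_pos: [520.3, -151.6, 61.8]
force: [-1.1, 0.1, 2.1]
eef_pos: [520.3, -151.6, 61.5]
force: [-0.8, 0.4, 2.4]
```

```bash
python3 -m crank '{"dp":[[0,0,0.1],[0,0,0.3],[0,0,1],[0,0,3],[0,0,4],[0,0,4],[0,0,0]],"delta_rot":[[0,0,0],[0,0,0],[0,0,0],[0,0,0],[0,0,0],[0,0,0],[0,0,0]],"claw":[255,255,255,255,255,255,255]}' |egrep 'eef|force'
python3 - <<'E'
from h import *
s,r=st(); T=wristT(s,r); im,d=save('wrist','w20.png')
im,d=save('scene','s20.png'); cv2.imwrite('pics/s20z.png',cv2.resize(im[110:310,180:360,::-1],None,fx=3,fy=3))
im,d=save('top','t20.png')
m=camera_model('top'); mk=masks_of('top','lid_press')[:1]; 
if mk:
    q=mk[0]['region']&(d>0); rr,c=np.nonzero(q); z=d[rr,c]
    p=(m['cam_to_world']@np.stack([(c-m['cx'])/m['fx']*z,-(rr-m['cy'])/m['fy']*z,-z,np.ones(len(z))]))[:3].T
    t=p[p[:,2]>85]; X=(t[:,0]-515.7)*.973+(t[:,1]+152.6)*.232; a=np.polyfit(X,t[:,2],1); print('lid plane slope(rad)',-a[0],'z',np.median(t[:,2]),len(t))
for n in ['vial_black','vial_white']: print(n,[(x['centre'],round(x['p'],2)) for x in boxes_of('top',n)[:2]])
E
```

```text
eef_pos: [522.4, -152.5, 191.5]
force: [0.6, -0.9, -0.6]
t 30.55 p [ 522.4 -152.5  191.5] F [ 0.63 -0.9  -0.63] w 0.001 yaw y 103.3 z [ 0.009 -0.005 -1.   ] j [-0.5   0.36  1.47  0.    1.31 -2.3 ]
lid plane slope(rad) 0.18749089843759498 z 92.54083871842988 386
vial_black [([159.0, 209.4], 0.69)]
vial_white []
```

View pics/s20z.png

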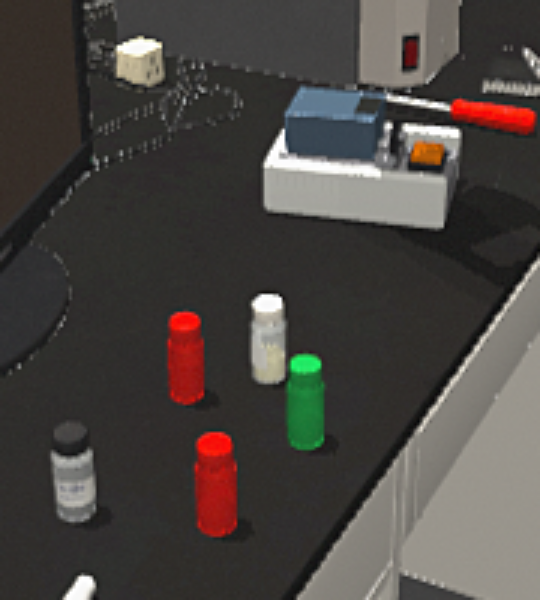

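The scene shows the lid shut at (335,120), with the black and white vials still in place. The slope fit of 0.19 rad disagrees, and is probably spoiled by gripper pixels, so I measure again with a robust fit.

```bash
python3 -m crank '{"dp":[[-2,3,2],[-2,4,0],[-2,4,0],[0,4,0],[0,0,0]],"delta_rot":[[0,0,0],[0,0,0],[0,0,0],[0,0,0],[0,0,0]],"claw":[255,255,255,255,255]}' |egrep 'eef|force'
python3 - <<'E'
from h import *
def fit(p,n):
    q=p-[515.7,-152.6,0]; X=q[:,0]*.973+q[:,1]*.232; Y=-q[:,0]*.232+q[:,1]*.973
    k=(X>-8)&(X<62)&(abs(Y)<28)&(p[:,2]>80)&(p[:,2]<112)
    A=np.c_[X[k],Y[k],np.ones(k.sum())]; a=np.linalg.lstsq(A,p[k,2],rcond=None)[0]
    z=p[k,2]; x=X[k]; print(n,k.sum(),a,'front z',np.median(z[x<10]),'back z',np.median(z[x>45]))
s,r=st(); T=wristT(s,r); im,d=save('wrist','w21.png'); fit(wcloud(d,T)[0],'wrist')
for cam in ['top','scene']:
    im,d=save(cam,cam+'21.png'); m=camera_model(cam); rr,c=np.nonzero(d>0); z=d[rr,c]
    fit((m['cam_to_world']@np.stack([(c-m['cx'])/m['fx']*z,-(rr-m['cy'])/m['fy']*z,-z,np.ones(len(z))]))[:3].T,cam)
E
```

```text
eef_pos: [459.4, 2.0, 205.2]
force: [0.6, -0.3, -0.2]
t 31.35 p [459.4   2.  205.2] F [ 0.63 -0.32 -0.18] w 0.002 yaw y 103.6 z [-0.001  0.001 -1.   ] j [-0.25  0.17  1.68  0.    1.3  -2.06]
wrist 2656 [-1.50150844e-02 -2.13607446e-03  9.32143943e+01] front z 93.40001192374751 back z 92.5427938716079
top 0 [0. 0. 0.] front z nan back z nan
scene 195 [-1.34398132e-02 -1.34613572e-02  9.16094646e+01] front z 91.84175346667354 back z 91.07337057354198
  return _methods._mean(a, axis=axis, dtype=dtype,
  ret = ret.dtype.type(ret / rcount)
```

View pics/top21.png

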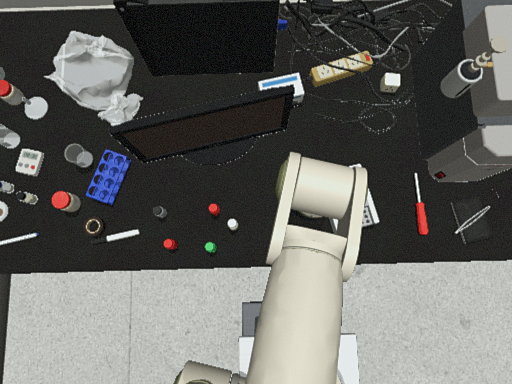

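```bash
python3 - <<'E'
from h import *
s,r=st(); T=wristT(s,r); im,d=capture('wrist'); p,rr,c=wcloud(d,T)
q=p-[515.7,-152.6,0]; X=q[:,0]*.973+q[:,1]*.232; Y=-q[:,0]*.232+q[:,1]*.973
col=im[rr,c].astype(int)
k=(X>-12)&(X<64)&(abs(Y)<30)&(p[:,2]>85)&(p[:,2]<100)&(col[:,2]-col[:,0]>25)
a=np.polyfit(X[k],p[k,2],1); print(k.sum(),a)
for lo in range(-12,64,8):
    j=k&(X>=lo)&(X<lo+8); print(lo,j.sum(),np.median(p[j,2]) if j.sum() else '')
# deck slope reference: side walls (z 52)
w=(abs(Y)>54)&(abs(Y)<59)&(abs(X)<75)&(p[:,2]>48)&(p[:,2]<56); print('walls',w.sum(),np.polyfit(X[w],p[w,2],1))
E
```

```text
t 31.5 p [460.3  -1.9 205.1] F [ 0.6  -0.44 -0.54] w -0.001 yaw y 103.3 z [-0.001 -0.    -1.   ] j [-0.26  0.17  1.68 -0.    1.3  -2.06]
2534 [-5.60919538e-03  9.28475426e+01]
-12 122 92.82686949254673
-4 111 92.76095646417065
4 254 92.86932863252278
12 327 92.68451397111767
20 340 92.70494357366906
28 326 92.71841132527064
36 310 92.6527495518175
44 303 92.60789990805927
52 297 92.49897811908767
60 144 92.48198929554923
walls 756 [-5.31900237e-03  5.13184685e+01]
```

The lid tilts 0.0056 rad and the fixed walls tilt 0.0053 rad in the same view, so relative to the reader the lid is at about 0 and caught. I hand the job in.

```bash
python3 -c "
from rig import *
print(finish_job())"
```

```text
the job is handed in; nothing more can be done
None
```

The blue-capped vial is in the reader's well with the lid snapped shut, and I handed the job in at about 31.5 s of the 72 s allowed. `finish_job()` gives no verdict, so this rests on my own checks.

**What I did:**
- **Key:** I pressed it by touch with closed fingers, at no more than about 4 N in any reading, until the lid popped open.
- **Vial:** I lifted the blue vial and lowered it into the well. It touched the floor with about 9 N, and I let go.
- **Lid:** I pushed it over from behind along its arc. It snapped shut at about 6 N, and I moved the arm clear.

**Last checks:**
- **Lid:** It stayed shut after I backed off. Its tilt is 0.0056 rad against 0.0053 rad for the reader's fixed walls in the same wrist view, so it sits at about 0.
- **Vial:** Before the lid closed, the cap was within about 1 mm of the well's centre and its top was at 84.5 mm, against an expected 84 mm. I could not see it after closing.
- **Other vials:** The black and white vials look upright and unmoved in the last pictures. The network missed the white one in the top view, but it is plain in the images.

**Checks that disagreed:**
- **Fingertip position:** The real closed fingertips ended about 28 mm short of the reported tool point. I saw this in the pictures and by touch, and allowed for it.
- **First lid-tilt fit:** It read 0.19 rad, probably because the gripper was partly in view. The later fits replaced it.
- **Tilt including the rubber patch:** This gave 0.013 to 0.015 rad, before I left the patch out and compared with the walls.

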